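Clamp the sharpening stone in its holder

ROBOT

A 6-joint arm with a two-finger parallel gripper is mounted at the origin on a cart in front of the work surface, level with it; the furniture and walls round the work are solid. World frame = base frame: x ahead of the robot, y to its left, z up, the work surface at z = 0. Lengths are in m, angles in rad, forces in N, time in s.
With the tool pointing down it reaches from about 0.325 to 0.9 m from the base axis. Payload 3.5 kg.
Tool frame: the origin (TCP) lies on the centre line of the jaws, within the pads' length; the fingertips stand 17 mm ahead of it and the grasp point (between the pads) lies 2 mm behind it (tip_extent is the distance from the TCP to the fingertips, in m); x points along the fingers, z is the direction in which the jaws open and shut, and the axes are right-handed (so a half turn about x gives the same grasp; the last joint's range is limited). The gripper opens to 85 mm and grips with 20 to 120 N. Pads are 22 mm wide; open, the fingers measure 114 mm over their backs; the gripper's body (76 mm by 85 mm) begins 54 mm behind the grasp point. The pads swing forward as they close: fully open they stand 13 mm farther back than shut.
Start: joints at [1.055, 0.276, -0.026, 1.268, 0, 1.467], TCP at [0.251, 0.572, 0.216] pointing down, gripper open.
Joint ranges: [-3.12, 3.12], [-0.85, 1.88], [-1.08, 1.24], [-1.95, 2.15], [-1.57, 1.53], [-3.14, 3.14]. Speed limits (rad/s): [2.57, 2.57, 3.14, 3.14, 3.14, 3.14].

INTERFACE

Orientations are given as a rotation vector (axis times angle).
In Python, from station import get_obs, get_image, finish_job, tip_extent gives the robot as it stands.
- The arm moves only by the tool step_arm, never from a script. Its argument "series" is a list that holds one entry, the list of rows, each a list of 7 numbers: the turn, a rotation vector about the tool's x, y, z in rad, then the shift along the tool's x, y, z in m, then the gripper's target within -1 to 1 (shut at 1, half-way at 0, fully open at -1). A call has 1 to 10 rows; each row shifts and turns the commanded pose from where the row before left it, along the tool's axes as they then stand; what a row does not reach is not made up. A row lasts 1/10 s, in which the tool goes at most 50 mm and 8.59 degrees, less where a joint would pass 70% of its speed; a pose out of reach is approached as far as the arm can. A call is refused whole if a number of a shift passes 0.05 or a number of a turn 0.15, either way. A call with a gripper value outside its range is refused whole. The fingers move at their own pace and stop on an object; "newtons" is the grip in N (left out, the last holds). Time passes only in rows, so rows that do not move let the fingers close. It gives the time, the measured TCP pose, the force and the opening at its end, in the units of the state.
- get_obs(): the state, without advancing time (a new reading comes with each control period).
- get_image(name): name is "scene" or "side" or "wrist"; returns a dict with "img" (480x640x3 uint8, red, green, blue), "z_map" (480x640 float32, m along the optical axis (not along the pixel's ray), 0 where there is no reading), "K" (3x3 intrinsics, pixels), "xyz" and "rotation" of the camera in the world. Camera axes: x right, y down, z forward; pixel columns grow to the right and rows downward; lengths in m; the calibration is good to about 2 mm. A picture is of the moment at which its call begins.
- finish_job(): hands the job in, once; it reports no verdict.
The state is a dict: "time_s": time; "qpos": joint angles; "dq": joint speeds; "joint_efforts": joint torques, N m; "tcp_pos": TCP position; "eef_rot": TCP orientation; "force": force on the tool from outside, world axes, zero at the start; "moment": the same for the moment, N m; "width": finger opening in m.
Only numpy, scipy, OpenCV 4.12 (cv2) and the standard library are available. Lean on these libraries where they do the work, as an engineer would, in place of code of your own. Each camera call takes 0.05 s, during which the arm holds its last target.

TASK

Clamp the sharpening stone in its holder: lay it stone side up on the metal bed, slide one end under the lip of the fixed block until it comes up against the sprung pad hidden inside, then slide the jaw up behind it so that the stone stays squeezed between pad and jaw when you let go. Push gently, feeling for the pad, and leave the other things on the worktop where they are.

Things in the scene. Friction and masses are not known exactly. Their poses are not given: they have to be found in the camera images.
- stone: Loose sharpening stone, 0.15 to 0.3 kg: wooden carrier 174 x 50 x 12 mm with a grey stone 100 x 50 x 22 mm centred on top (34 mm high in all, flush at the sides), leaving a bare toe 37 long, 50 wide and 12 thick at each end. Both ends are alike. Origin: centre of the underside; x along its length, z up. Grip it across its 50 mm width.
- holder: Stone holder, fixed to the worktop: an aluminium bed 330 x 84 mm on rubber feet, its top 12 mm above the worktop. Origin: centre of the underside, on the worktop; x along the bed from the sliding jaw to the fixed block, y across, z up. The stone lies centred along x on the bed, its underside at z = 12 mm.
- fixed_block: Fixed black block at the holder's +x end, 54 mm long, 82 wide, top 27.5 above the bed. Origin: on the bed, mid-width, below the front edge of its lip (holder x = 105, z = 12 mm); axes as the holder's. Under the lip a pocket open to -x, 56 wide, 14.5 high, with thin flared cheeks up to 13 mm ahead of the lip. More than 25 N on it from the stone is too much.
- lip_edge (a point): Middle of the lip's lower front edge, 14.5 mm above the bed; axes as the holder's. Behind it in the pocket, out of sight, is a sprung pad. Its face is set 10 to 26 mm behind this edge (+x), differently each time and not measured. It yields from 3 N on, and after 4 mm of travel (5 N) is at a hard stop.
- jaw: Sliding black jaw at the holder's -x end, 70 mm wide, 24 long, 28 high. Origin: on the bed, mid-width, at the face that pushes the carrier's end; axes as the holder's. A lip reaches 12 mm ahead of the face over the toe, 15 to 28 above the bed. Slides only along holder x, from x = -135 mm (open; starts within 20 mm of that) to -20. About 8 N of friction resists it and holds it where left.
- jaw_post (a point): Centre of the top of the jaw's aluminium grip post, 20 x 20 mm, 12 mm behind the jaw's face, standing from 28 to 68 mm above the bed; moves with the jaw.
- mug: Bystander: small white mug, 51 tall, at the back (sizes in mm). Origin: centre of the underside. Leave alone.
- glass: Bystander: small clear tumbler, 49 across, 62 tall, at the back (sizes in mm). Origin: centre of the underside. Leave alone.
- spice_jar: Bystander: spice jar with dark cap, 41 across, 105 tall, at the back (sizes in mm). Origin: centre of the underside. Leave alone.
- oil_bottle: Bystander: tall bottle, 271 high, at the back (sizes in mm). Origin: centre of the underside. Leave alone.
- kitchen_timer: Bystander: round wind-up kitchen timer, 63 across, 44 tall, at the back (sizes in mm). Origin: centre of the underside. Leave alone.
- butter_tub: Bystander: flat tub 63x105x26, behind the holder (sizes in mm). Origin: centre of the underside. Leave alone.
- measuring_spoon: Bystander: steel measuring spoon 121 long, near the front right (sizes in mm). Origin: centre of the underside. Leave alone.
- tea_light: Bystander: tea light, 38 across, 15 tall, near the front left (sizes in mm). Origin: centre of the underside. Leave alone.

How it is judged:
By the outcome, as a careful person would: the job done as asked, in the order asked, and still so for the second after the job is handed in, with the robot touching nothing.
It also fails if it takes over 72 s, if anything falls off the work surface, if the arm or the gripper's body presses on something with over 40 N, if the wrist force passes 120 N, or if a joint passes its speed limit or range.

## Working session

There is one attempt and no reset: what is moved stays moved. The work goes in short steps, Python scripts to look and compute and a tool call to move; the robot and the scene stay as the last step left them, time stands still between calls to the robot, and variables do not carry over. Pictures are saved under pics/ and viewed, and the job is handed in when it is done.

Besides the shell and the picture viewer there is one more tool, called after ">>>" in YAML: its name, and indented under it one key for each argument. step_arm: Moves the arm, as the interface text tells. Its arguments: {"type":"object","properties":{"series":{"type":"array"},"newtons":{"type":"number"}},"required":["series"]}

```bash
mkdir -p pics; ls
python3 - <<'E'
from station import *
import cv2,pickle
o=get_obs();print(o, tip_extent)
for n in("scene","side","wrist"):
    d=get_image(n);pickle.dump(d,open(f"{n}0.pkl","wb"));cv2.imwrite(f"pics/{n}0.png",d["img"][:,:,::-1]);print(n,d["K"].tolist(),d["xyz"],d["rotation"].tolist() if hasattr(d["rotation"],'tolist') else d["rotation"])
E
```

```text
pics
{'time_s': 0.0, 'qpos': array([ 1.05461998e+00,  2.77175873e-01, -2.79098217e-02,  1.26797512e+00,
       -7.65620566e-06,  1.46741533e+00]), 'dq': array([-0.00132918,  0.00082905,  0.0002361 , -0.00045245, -0.00109261,
        0.00048272]), 'joint_efforts': array([ 1.89829728e-05, -4.45506871e+01,  2.95204300e+01,  1.63067569e-02,
       -1.36782237e-04, -3.06861523e-06]), 'tcp_pos': array([0.25032752, 0.57178797, 0.21501947]), 'eef_rot': array([-0.90110591,  1.37872387,  0.89938881]), 'force': array([ 0.39421874,  0.23011406, -0.54102368]), 'moment': array([-0.01931014,  0.03372274,  0.01104961]), 'width': 0.08544164253809533} 0.017
scene [[464.5535434414012, 0.0, 310.2628896183824], [0.0, 464.5535434414012, 242.71485540416063], [0.0, 0.0, 1.0]] [-0.13038044 -0.52939251  0.8273319 ] [-2.090405065139617, 1.0518405882931585, -0.495447825099461]
side [[614.9353957840465, 0.0, 322.66782771889183], [0.0, 614.9353957840465, 258.0378574587568], [0.0, 0.0, 1.0]] [-0.18573819 -0.96236329  0.76680288] [-2.0090385117041225, 0.7202417345757754, -0.41261102067953215]
wrist [[386.87413844499554, 0.0, 317.59817789305305], [0.0, 386.87413844499554, 239.86031938768778], [0.0, 0.0, 1.0]] [0.17717545 0.60449325 0.37225165] [2.3978232413973353, 1.57055320093404, 0.24807685302582305]
```

View pics/scene0.png

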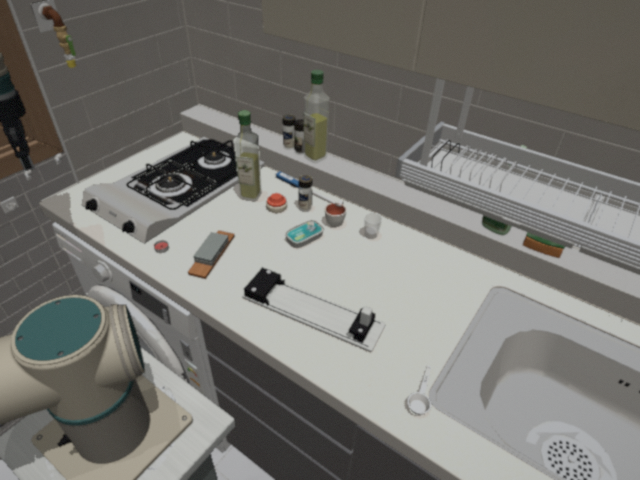

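View pics/side0.png

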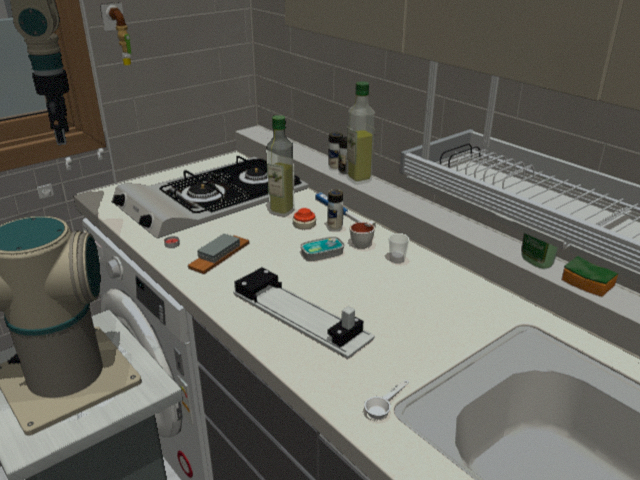

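View pics/wrist0.png

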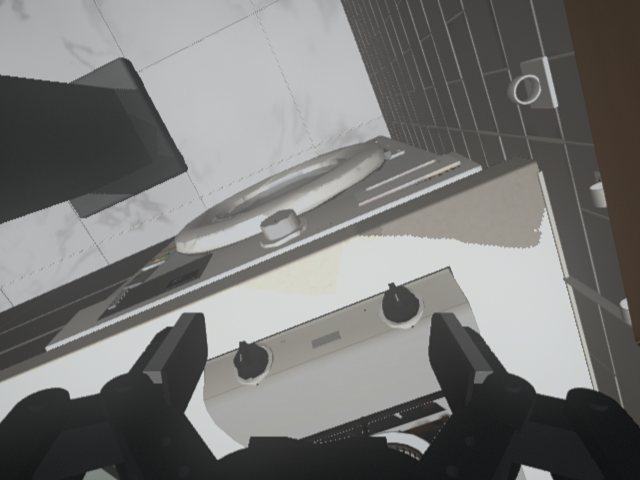

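```bash
cat > h.py <<'E'
import numpy as np,cv2,pickle
from scipy.spatial.transform import Rotation as R
def ray(d,uv,z):
    uv=np.atleast_2d(np.asarray(uv,float));K=np.asarray(d["K"])
    r=np.c_[(uv[:,0]-K[0,2])/K[0,0],(uv[:,1]-K[1,2])/K[1,1],np.ones(len(uv))]
    Rm=np.asarray(d["rotation"]);Rm=R.from_rotvec(Rm).as_matrix() if Rm.size==3 else Rm
    w=r@Rm.T;c=np.asarray(d["xyz"]);s=(z-c[2])/w[:,2]
    return c+w*s[:,None]
def cloud(d):
    v,u=np.mgrid[0:480,0:640];K=np.asarray(d["K"]);z=d["z_map"]
    p=np.stack([(u-K[0,2])/K[0,0]*z,(v-K[1,2])/K[1,1]*z,z],-1)
    Rm=np.asarray(d["rotation"]);Rm=R.from_rotvec(Rm).as_matrix() if Rm.size==3 else Rm
    return p@Rm.T+np.asarray(d["xyz"])
E
python3 - <<'E'
from h import *
for n in("scene","side"):
    d=pickle.load(open(n+"0.pkl","rb"));im=d["img"][:,:,::-1]
    x0,y0=(140,210) if n=="scene" else (150,220)
    c=cv2.resize(im[y0:y0+145,x0:x0+255],None,fx=3.1,fy=3.1,interpolation=cv2.INTER_CUBIC);cv2.imwrite(f"pics/{n}0c.png",c)
    P=cloud(d)
    hs=cv2.cvtColor(im,cv2.COLOR_BGR2HSV)
    # stone wood (orange)
    for nm,m in(("wood",(hs[...,0]<15)&(hs[...,1]>130)),):
        m=m.astype(np.uint8);k,l,s,c=cv2.connectedComponentsWithStats(m)
        for i in range(1,k):
            if s[i,4]>80:print(n,nm,s[i],c[i],np.median(P[l==i],0).round(3))
E
```

```text
scene wood [ 43   8  20  18 168] [52.57142857 15.92857143] [0.502 0.729 0.481]
scene wood [268 194  17  12 163] [275.98159509 199.93251534] [0.7   0.188 0.034]
scene wood [327 205  17   9 113] [334.60176991 209.33628319] [0.775 0.035 0.028]
scene wood [524 238  38  19 277] [541.99277978 247.33212996] [ 0.882 -0.495  0.089]
scene wood [189 264  23  13 175] [199.98857143 270.17142857] [0.381 0.171 0.011]
side wood [110   8  16  18 137] [117.27007299  16.28467153] [0.499 0.729 0.483]
side wood [294 208  21  14 212] [304.0754717  214.90566038] [0.701 0.187 0.036]
side wood [352 223  21   9 135] [361.11851852 227.4962963 ] [0.769 0.041 0.039]
side wood [189 238  59  35 336] [212.48214286 259.63988095] [0.393 0.178 0.012]
side wood [583 282  30  14 128] [598.2578125 288.3046875] [ 0.885 -0.526  0.091]
```

Run:
```python
from h import *
for n in("scene","side"):
    d=pickle.load(open(n+"0.pkl","rb"));P=cloud(d);im=d["img"].astype(int)
    print(n,"table z",np.median(P[330:345,250:260,2]) )
    # stuff on counter by height
    roi=(P[...,0]>.3)&(P[...,0]<.9)&(abs(P[...,1])<.6)&(P[...,2]>.028)&(P[...,2]<.045)
    m=roi.astype(np.uint8);k,l,s,c=cv2.connectedComponentsWithStats(m)
    for i in range(1,k):
        if s[i,4]>60:
            q=P[l==i];r=cv2.minAreaRect(q[:,:2].astype(np.float32)*1000)
            print(s[i],q.mean(0).round(3),np.round(r[0],1),np.round(r[1],1),round(r[2],1))
```

```text
scene table z -0.0012475520467674084
[205 151  18  10 125] [0.769 0.51  0.033] [771.1 511. ] [54.6 52.3] 16.1
[ 260  152  320  136 1666] [ 0.868 -0.19   0.036] [ 868.3 -101.9] [995.   13.5] 90.0
[157 173  27  15 258] [0.584 0.51  0.033] [588.5 511.5] [80.4 70.3] 23.0
[239 182  23  13 107] [0.695 0.282 0.036] [701.1 280.6] [39.4 70.8] 61.2
[  87  190   82   43 1437] [0.413 0.479 0.038] [411.6 486.6] [227.5 111.9] 89.0
[267 193  20  13 171] [0.705 0.191 0.036] [705.7 191.5] [49.2 55.5] 36.1
[299 196  14   8  66] [0.749 0.117 0.037] [751.1 117.7] [18.3 39.5] 48.7
[325 201  22  21 195] [0.756 0.018 0.037] [759.5  23.3] [80.  58.6] 41.1
[365 224  16   8  71] [ 0.755 -0.1    0.037] [ 759.3 -100.6] [19.1 41.3] 35.8
[193 232  35  29 538] [0.446 0.196 0.032] [448.2 198.3] [104.6  53.6] 18.0
[244 267  37  33 676] [0.423 0.002 0.037] [426.9   5.5] [84.9 56.3] 8.7
[349 308  27  30 338] [ 0.453 -0.25   0.038] [ 463.6 -246.8] [69.9 36.6] 8.7
side table z 0.0005812710575830993
[246 168  20  10 137] [0.765 0.512 0.034] [768.5 518.3] [67.3 53.8] 69.6
[293 168  45  23 214] [0.865 0.354 0.037] [866.3 3
[... 228 characters left out ...]
 866.1 -190. ] [ 14.6 819.8] 0.1
[269 199  25  11 135] [0.693 0.28  0.037] [696.1 281.2] [37.9 67.1] 59.4
[293 208  22  14 198] [0.702 0.19  0.036] [703.1 191.8] [52.6 56.9] 59.9
[327 216  16   8  93] [0.747 0.118 0.037] [747.1 120.5] [24.1 40.6] 40.5
[351 224  22   8 113] [0.767 0.038 0.037] [765.8  35.8] [24.1 52.8] 49.7
[350 232  24  11 133] [0.736 0.002 0.037] [738.    4.5] [30.7 57.4] 48.1
[197 234  43  24 514] [0.443 0.195 0.034] [445.4 199.7] [104.6  55.4] 18.9
[389 246  19  10 105] [ 0.755 -0.102  0.037] [ 758.2 -100.8] [24.9 42.9] 44.4
[234 267  44  30 686] [0.421 0.001 0.038] [424.5   4.4] [87.3 61.5] 10.9
[327 317  36  26 423] [ 0.454 -0.254  0.038] [ 463.5 -247.1] [73.2 39.1] 7.5
```

View pics/scene0c.png

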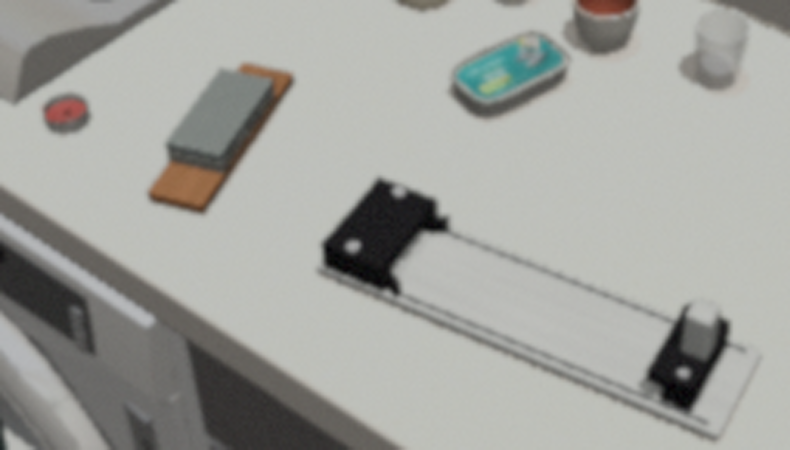

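View pics/side0c.png

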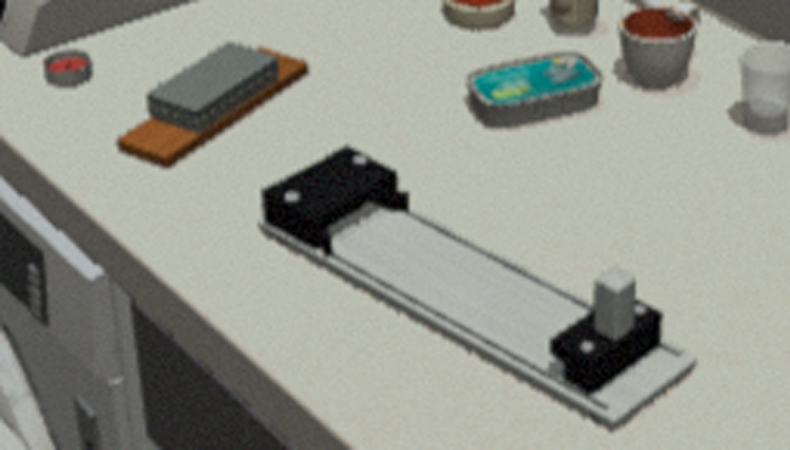

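```bash
cat >> h.py <<'E'
def tool(o):
    M=R.from_rotvec(o["eef_rot"]).as_matrix();return M
def to(o,pos,zang=None):
    """shift in current tool axes to reach pos, and turn about tool x so tool z points at world angle zang (deg, mod 180)"""
    M=tool(o);s=M.T@(np.asarray(pos)-o["tcp_pos"])
    out=s.round(4)
    if zang is not None:
        cur=np.degrees(np.arctan2(M[1,2],M[0,2]));dw=(zang-cur+90)%180-90
        return out,"turn x rad(+alt)",round(float(-np.radians(dw)),4), "cur zang",round(float(cur),2),"tilt",np.round(M[:,0],4)
    return out
E
python3 - <<'E'
from h import *
from station import *
o=get_obs();print(tool(o).round(3))
d=pickle.load(open("wrist0.pkl","rb"));Rc=R.from_rotvec(d["rotation"]).as_matrix()
print("cam in tool",(tool(o).T@(d["xyz"]-o["tcp_pos"])).round(3),"\n",(tool(o).T@Rc).round(3))
print(to(o,[.40,.20,.22],108.5))
E
```

```text
[[-0.001 -0.916  0.401]
 [-0.001  0.401  0.916]
 [-1.     0.    -0.002]]
cam in tool [-0.157  0.08   0.   ] 
 [[-0.    -0.311  0.951]
 [ 0.002 -0.951 -0.311]
 [ 1.     0.001  0.001]]
(array([-0.0043, -0.2862, -0.2807]), 'turn x rad(+alt)', -0.7357, 'cur zang', 66.35, 'tilt', array([-9.0e-04, -1.5e-03, -1.0e+00]))
```

>>> step_arm:
  series:
    - [[0, 0, 0, 0, -0.0286, -0.028, -1], [0, 0, 0, 0, -0.0286, -0.028, -1], [0, 0, 0, 0, -0.0286, -0.028, -1], [0, 0, 0, 0, -0.0286, -0.028, -1], [0, 0, 0, 0, -0.0286, -0.028, -1], [0, 0, 0, 0, -0.0286, -0.028, -1], [0, 0, 0, 0, -0.0286, -0.028, -1], [0, 0, 0, 0, -0.0286, -0.028, -1], [0, 0, 0, 0, -0.0286, -0.028, -1], [0, 0, 0, 0, -0.0286, -0.028, -1]]

```text
time_s: 1.15
tcp_pos: [0.4005, 0.1997, 0.2161]
eef_rot: [-0.9, 1.377, 0.9]
force: [0.9, -0.1, 0.0]
width: 0.0856
```

>>> step_arm:
  series:
    - [[-0.105, 0, 0, 0, 0, 0, -1], [-0.105, 0, 0, 0, 0, 0, -1], [-0.105, 0, 0, 0, 0, 0, -1], [-0.105, 0, 0, 0, 0, 0, -1], [-0.105, 0, 0, 0, 0, 0, -1], [-0.105, 0, 0, 0, 0, 0, -1], [-0.105, 0, 0, 0, 0, 0, -1], [0, 0, 0, 0, 0, 0, -1], [0, 0, 0, 0, 0, 0, -1]]

```text
time_s: 2.05
tcp_pos: [0.4002, 0.2012, 0.216]
eef_rot: [-1.441, 1.041, 1.441]
force: [-0.3, 0.3, -0.6]
width: 0.0856
```

Run:
```python
from h import *
from station import *
o=get_obs();print(o["time_s"],o["tcp_pos"],o["qpos"],o["force"]);print(to(o,[.4465,.199,.22],108.5))
d=get_image("wrist");pickle.dump(d,open("wrist1.pkl","wb"));cv2.imwrite("pics/wrist1.png",d["img"][:,:,::-1])
```

```text
2.05 [0.40017425 0.20121185 0.21601538] [ 3.21394508e-01 -4.08821810e-02 -3.87491670e-01  1.22460201e+00
 -6.75418363e-06  1.34735611e-03] [-0.31038835  0.27057426 -0.64722203]
(array([-0.004 , -0.0433, -0.0167]), 'turn x rad(+alt)', -0.0028, 'cur zang', 108.34, 'tilt', array([-4.e-04, -1.e-04, -1.e+00]))
```

View pics/wrist1.png

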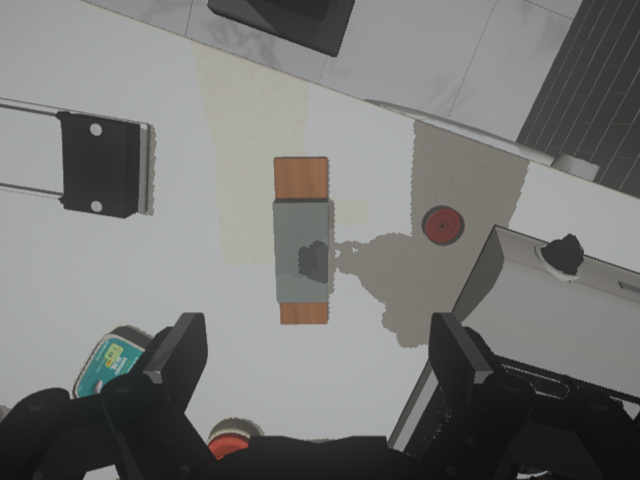

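Run:
```python
from h import *
d=pickle.load(open("wrist1.pkl","rb"));im=d["img"][:,:,::-1];hs=cv2.cvtColor(im,cv2.COLOR_BGR2HSV)
P=cloud(d)
m=((hs[...,0]<20)&(hs[...,1]>90)).astype(np.uint8);m[:,:265]=0;m[:,345:]=0;m[335:]=0;m[:145]=0
k,l,s,c=cv2.connectedComponentsWithStats(m)
pts=[]
for i in range(1,k):
    if s[i,4]>200:
        ct=np.argwhere(l==i)[:,::-1];q=ray(d,ct,.012)[:,:2]*1000
        r=cv2.minAreaRect(q.astype(np.float32));print("wood",s[i],np.round(r[0],1),np.round(r[1],1),r[2],"depth z",np.median(P[l==i],0).round(4));pts.append(q)
q=np.vstack(pts);r=cv2.minAreaRect(q.astype(np.float32));print("all",r)
e=r
# stone top via depth
m=(P[...,2]>.026)&(P[...,2]<.045);m[:,:265]=0;m[:,345:]=0;m[330:]=0;m[:145]=0
q=ray(d,np.argwhere(m)[:,::-1],.034)[:,:2]*1000;print("stone",cv2.minAreaRect(q.astype(np.float32)),np.median(P[m],0))
# block top
m=(P[...,2]>.03)&(P[...,2]<.05);m[:,170:]=0;m[240:]=0
q=ray(d,np.argwhere(m)[:,::-1],.0395)[:,:2]*1000;print("block",cv2.minAreaRect(q.astype(np.float32)),np.median(P[m],0))
```

```text
wood [ 275  158   52   40 2063] [383.4 179.6] [36.4 47.9] 18.41672134399414 depth z [0.383  0.1796 0.0113]
wood [281 303  46  21 963] [517.3 225.4] [23.5 47.5] 18.39421272277832 depth z [0.5175 0.2256 0.0112]
all ((447.36431884765625, 201.32022094726562), (171.81707763671875, 47.82368850708008), 18.809282302856445)
stone ((446.63409423828125, 200.84756469726562), (101.11438751220703, 49.16230010986328), 18.855297088623047) [0.44400434 0.20048379 0.03320118]
block ((425.5330810546875, 10.999860763549805), (82.38890075683594, 57.89552307128906), 8.762389183044434) [0.42363578 0.01000688 0.03852129]
```

>>> step_arm:
  series:
    - [[0, 0, 0, 0, 0.0095, -0.0285, -1], [0, 0, 0, 0, 0.0095, -0.0285, -1], [0, 0, 0, 0, 0.0095, -0.0285, -1], [0, 0, 0, 0, 0.0095, -0.0285, -1], [0, 0, 0, 0, 0.0095, -0.0285, -1], [0, 0, 0, 0, 0.0095, -0.0285, -1], [0, 0, 0, 0, 0.0095, -0.0285, -1], [0, 0, 0, 0, 0.0095, -0.0285, -1], [0, 0, 0, 0, 0.0095, -0.0285, -1], [0, 0, 0, 0, 0, 0, -1]]

```text
time_s: 3.1
tcp_pos: [0.4009, -0.0717, 0.2164]
eef_rot: [-1.44, 1.043, 1.437]
force: [-0.0, 0.1, 0.3]
width: 0.0852
```

>>> step_arm:
  series:
    - [[0, 0, 0, 0, 0, 0, -1], [0, 0, 0, 0, 0, 0, -1]]

```text
time_s: 3.3
tcp_pos: [0.4003, -0.0684, 0.2161]
eef_rot: [-1.442, 1.039, 1.443]
force: [0.3, 0.2, -0.1]
width: 0.0851
```

Run:
```python
from h import *
from station import *
o=get_obs();print(o["time_s"],o["tcp_pos"],o["qpos"],o["force"])
d=get_image("wrist");pickle.dump(d,open("wrist2.pkl","wb"));cv2.imwrite("pics/wrist2.png",d["img"][:,:,::-1])
```

```text
3.3 [ 0.40030999 -0.06844512  0.2161194 ] [-3.29128971e-01 -1.20410106e-01 -4.59268430e-01  1.23241292e+00
  3.80243027e-04 -6.51378301e-01] [ 0.32807476  0.15291493 -0.1456202 ]
```

View pics/wrist2.png

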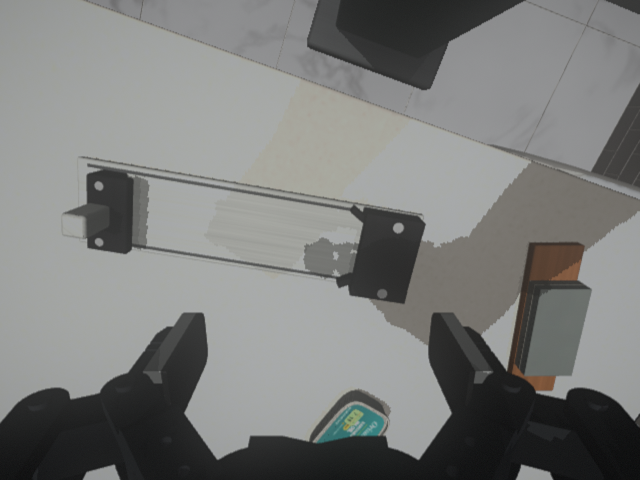

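Run:
```python
from h import *
d=pickle.load(open("wrist2.pkl","rb"));im=d["img"][:,:,::-1]
P=cloud(d);g=im.max(2)
cv2.imwrite("pics/w2c.png",np.hstack([cv2.resize(im[150:310,50:200],None,fx=2.6,fy=2.6,interpolation=2),cv2.resize(im[150:310,320:470],None,fx=2.6,fy=2.6,interpolation=2)]))
def fit(nm,m,z):
    k,l,s,c=cv2.connectedComponentsWithStats(m.astype(np.uint8));i=1+np.argmax(s[1:,4]);mm=l==i
    q=ray(d,np.argwhere(mm)[:,::-1],z)[:,:2]*1000
    r=cv2.minAreaRect(q.astype(np.float32));b=cv2.boxPoints(r)
    print(nm,s[i],"c",np.round(r[0],1),np.round(r[1],1),round(r[2],2),"mean",q.mean(0).round(1),"z",np.median(P[mm],0).round(4))
    return r
box=np.zeros((480,640),bool);box[190:310,345:430]=1
hb=fit("block h",box&(P[...,2]>.033)&(P[...,2]<.05),.0395)
fit("block dark",box&(g<75),.0395)
box[:]=0;box[160:260,50:150]=1
fit("jaw h",box&(P[...,2]>.034)&(P[...,2]<.046),.040)
fit("post",box&(P[...,2]>.074)&(P[...,2]<.09),.080)
for p in [(398,228),(382,294),(99,186),(96,242)]:print(p,ray(d,p,.040).round(4))
```

```text
block h [ 349  212   77   92 4921] c [425.4   7.1] [82.8 54.6] 8.7 mean [424.1   6.7] z [0.4236 0.0068 0.0388]
block dark [ 345  206   80   98 5194] c [ 4.25e+02 -2.00e-01] [86.2 68.5] 9.0 mean [422.2   4.6] z [0.4216 0.0046 0.0387]
jaw h [  86  172   45   82 2692] c [ 463.5 -242. ] [70.4 37.8] 8.87 mean [ 460.8 -240.6] z [ 0.4562 -0.2397  0.0392]
post [ 61 211  29  28 659] c [ 463.8 -247.5] [20.8 21.8] 9.05 mean [ 464.  -247.7] z [ 0.4646 -0.2482  0.0788]
(398, 228) [[0.3941 0.0065 0.04  ]]
(382, 294) [[0.4595 0.0169 0.04  ]]
(99, 186) [[ 0.4412 -0.2535  0.04  ]]
(96, 242) [[ 0.4934 -0.2483  0.04  ]]
```

View pics/w2c.png

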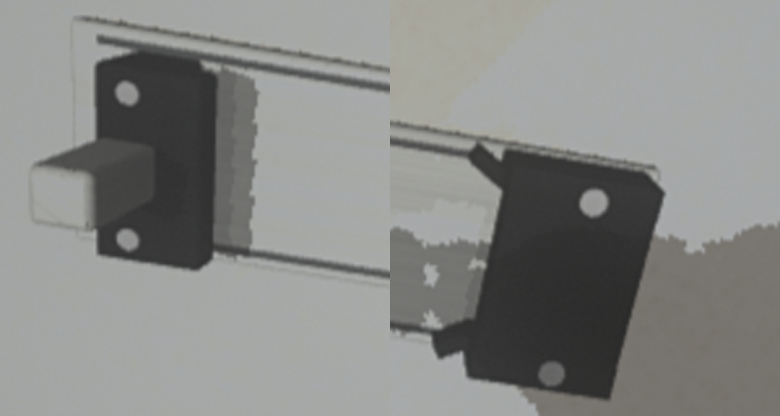

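Run:
```python
from h import *
from station import *
o=get_obs();print(to(o,[.447,.201,.09],108.6))
```

```text
(array([ 0.1262, -0.1297,  0.2405]), 'turn x rad(+alt)', -0.0016, 'cur zang', 108.51, 'tilt', array([-3.e-04,  4.e-04, -1.e+00]))
```

>>> step_arm:
  series:
    - [[0, 0, 0, 0.0126, -0.013, 0.024, -1], [0, 0, 0, 0.0126, -0.013, 0.024, -1], [0, 0, 0, 0.0126, -0.013, 0.024, -1], [0, 0, 0, 0.0126, -0.013, 0.024, -1], [0, 0, 0, 0.0126, -0.013, 0.024, -1], [0, 0, 0, 0.0126, -0.013, 0.024, -1], [0, 0, 0, 0.0126, -0.013, 0.024, -1], [0, 0, 0, 0.0126, -0.013, 0.024, -1], [0, 0, 0, 0.0126, -0.013, 0.024, -1], [0, 0, 0, 0.0126, -0.013, 0.024, -1]]

```text
time_s: 4.35
tcp_pos: [0.4473, 0.202, 0.0897]
eef_rot: [-1.444, 1.038, 1.444]
force: [-0.2, -0.2, 0.3]
width: 0.0856
```

>>> step_arm:
  series:
    - [[0, 0, 0, 0, 0, 0, -1], [0, 0, 0, 0, 0, 0, -1]]

```text
time_s: 4.55
tcp_pos: [0.4468, 0.2007, 0.0898]
eef_rot: [-1.444, 1.039, 1.445]
force: [0.4, 0.1, -0.1]
width: 0.0855
```

Run:
```python
from h import *
from station import *
o=get_obs();print(o["time_s"],o["tcp_pos"],to(o,[.447,.201,.026],108.6))
```

```text
4.55 [0.4468498  0.20067265 0.08984623] (array([ 0.0638, -0.0003,  0.0003]), 'turn x rad(+alt)', 0.0003, 'cur zang', 108.62, 'tilt', array([-1.3e-03, -7.0e-04, -1.0e+00]))
```

Descend to z≈0.026 and grip at moderate force.

>>> step_arm:
  newtons: 40
  series:
    - [[0, 0, 0, 0.016, 0, 0, -1], [0, 0, 0, 0.016, 0, 0, -1], [0, 0, 0, 0.016, 0, 0, -1], [0, 0, 0, 0.016, 0, 0, -1], [0, 0, 0, 0, 0, 0, -1], [0, 0, 0, 0, 0, 0, 0.5], [0, 0, 0, 0, 0, 0, 0.5], [0, 0, 0, 0, 0, 0, 0.5], [0, 0, 0, 0, 0, 0, 0.5], [0, 0, 0, 0, 0, 0, 0.5]]

```text
time_s: 5.55
tcp_pos: [0.4482, 0.1998, 0.0267]
eef_rot: [-1.443, 1.038, 1.442]
force: [-1.3, 0.2, 0.7]
width: 0.0215
```

>>> step_arm:
  series:
    - [[0, 0, 0, 0, 0, 0, 1], [0, 0, 0, 0, 0, 0, 1], [0, 0, 0, 0, 0, 0, 1]]

```text
time_s: 5.85
tcp_pos: [0.4478, 0.1997, 0.0262]
eef_rot: [-1.442, 1.039, 1.443]
force: [-0.3, 0.9, -0.4]
width: 0.0001
```

Run:
```python
from h import *
from station import *
for n in("wrist","side"):
    d=get_image(n);pickle.dump(d,open(n+"3.pkl","wb"));im=d["img"][:,:,::-1]
    if n=="side": im=cv2.resize(im[180:320,120:320],None,fx=3,fy=3)
    cv2.imwrite(f"pics/{n}3.png",im)
```

```text
(no output)
```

View pics/wrist3.png

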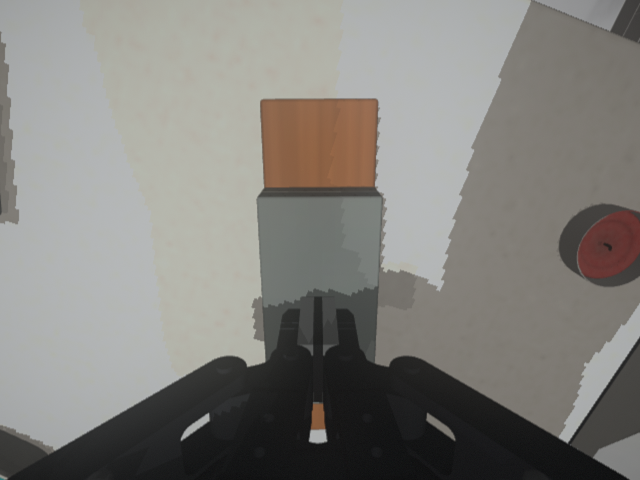

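View pics/side3.png

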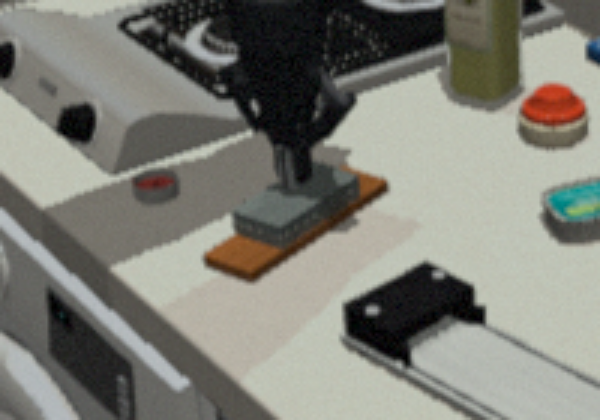

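Run:
```python
from h import *
from station import *
o=get_obs();print(o["tcp_pos"],o["force"],o["width"],o["qpos"])
d=pickle.load(open("wrist3.pkl","rb"));P=cloud(d);M=tool(o)
print("cam in tool",(M.T@(d["xyz"]-o["tcp_pos"])).round(4))
for p in [(320,150),(320,230),(330,280),(290,318),(345,318),(310,330),(318,305),(290,335),(300,350),(160,300)]:print(p,P[p[1],p[0]].round(4))
```

```text
[0.4477443  0.19972474 0.02616058] [-0.21002546  0.52990707 -0.28785731] 0.0001911864155148821 [ 2.87629638e-01  2.25853619e-01 -5.39988342e-01  8.05115958e-01
  1.21674577e-05 -3.45601604e-02]
cam in tool [-0.1571  0.0799  0.0003]
(320, 150) [0.3858 0.1807 0.0119]
(320, 230) [0.4141 0.1901 0.0331]
(330, 280) [0.4335 0.2011 0.0335]
(290, 318) [0.444  0.1882 0.0549]
(345, 318) [0.4374 0.2077 0.0551]
(310, 330) [0.438  0.1944 0.0695]
(318, 305) [0.437  0.1969 0.052 ]
(290, 335) [0.4433 0.1889 0.0673]
(300, 350) [0.4381 0.1914 0.0823]
(160, 300) [ 4.866e-01  1.260e-01 -2.000e-04]
```

Run:
```python
from h import *
from station import *
d=pickle.load(open("wrist3.pkl","rb"));P=cloud(d);im=d["img"]
for c in(290,318,345):
  for r in range(288,332,4):print(c,r,P[r,c].round(3),im[r,c])
cv2.imwrite("pics/w3c.png",cv2.resize(im[260:420,230:410,::-1],None,fx=3.5,fy=3.5,interpolation=2))
```

```text
290 288 [0.442 0.186 0.034] [112 117 113]
290 292 [0.444 0.187 0.033] [111 116 112]
290 296 [0.446 0.187 0.033] [111 116 112]
290 300 [0.448 0.188 0.033] [111 115 112]
290 304 [0.45  0.188 0.033] [74 76 75]
290 308 [0.445 0.188 0.046] [66 67 66]
290 312 [0.444 0.188 0.05 ] [45 47 45]
290 316 [0.444 0.188 0.053] [46 46 45]
290 320 [0.444 0.188 0.056] [44 45 43]
290 324 [0.444 0.189 0.059] [43 44 43]
290 328 [0.444 0.189 0.062] [53 54 54]
318 288 [0.439 0.197 0.034] [109 113 110]
318 292 [0.441 0.198 0.032] [73 76 74]
318 296 [0.437 0.197 0.044] [59 61 59]
318 300 [0.436 0.197 0.05 ] [41 42 41]
318 304 [0.437 0.197 0.051] [41 42 40]
318 308 [0.437 0.197 0.054] [39 40 39]
318 312 [0.437 0.197 0.058] [38 39 39]
318 316 [0.437 0.197 0.06 ] [38 39 38]
318 320 [0.437 0.197 0.063] [37 37 37]
318 324 [0.437 0.197 0.065] [37 37 36]
318 328 [0.437 0.197 0.068] [37 38 37]
345 288 [0.435 0.208 0.033] [110 116 111]
345 292 [0.437 0.209 0.033] [110 116 112]
345 296 [0.439 0.21  0.033] [73 75 73]
345 300 [0.441 0.211 0.032] [72 76 73]
345 304 [0.442 0.211 0.033] [72 75 73]
345 308 [0.438 0.208 0.046] [61 62 62]
345 312 [0.437 0.208 0.051] [38 40 39]
345 316 [0.438 0.208 0.053] [37 37 37]
345 320 [0.437 0.208 0.057] [36 38 36]
345 324 [0.438 0.208 0.059] [35 36 36]
345 328 [0.438 0.207 0.061] [38 39 39]
```

View pics/w3c.png

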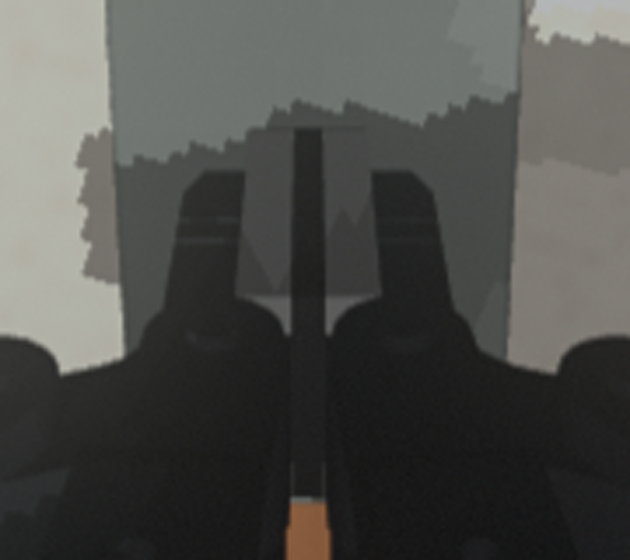

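Run:
```python
from h import *
from station import *
o=get_obs()
for n in ("wrist0","wrist1","wrist2","wrist3"):
    d=pickle.load(open(n+".pkl","rb"));P=cloud(d)
    Rc=R.from_rotvec(d["rotation"]).as_matrix()
    # tool frame from camera: known mount
    RT=np.array([[0,-.311,.951],[0,-.951,-.311],[1,0,0]]);u,_,v=np.linalg.svd(RT);RT=u@v
    M=Rc@RT.T; tcp=d["xyz"]-M@np.array([-.157,.08,0])
    T=(P-tcp)@M
    m=(T[...,0]>-.1)&(T[...,0]<.1)&(abs(T[...,1])<.02)&(abs(T[...,2])<.06)&(P[...,2]>.042)&(d["img"].max(2)<110)
    m&=d["z_map"]<.17
    q=T[m];i=np.argsort(q[:,0])[-8:];print(n,tcp.round(3),m.sum(),q[i].round(3).tolist()[-4:])
```

```text
wrist0 [0.25  0.572 0.215] 34489 [[-0.027, 0.002, 0.043], [-0.027, -0.007, -0.043], [-0.027, 0.003, 0.043], [-0.027, 0.006, 0.043]]
wrist1 [0.4   0.202 0.216] 34763 [[-0.027, 0.006, -0.043], [-0.027, 0.003, 0.043], [-0.027, -0.005, 0.043], [-0.027, 0.008, -0.043]]
wrist2 [ 0.4   -0.068  0.216] 34734 [[-0.027, -0.002, -0.043], [-0.027, -0.005, -0.043], [-0.027, -0.002, 0.043], [-0.027, -0.004, 0.043]]
wrist3 [0.448 0.2   0.026] 50718 [[-0.017, 0.011, -0.004], [-0.017, 0.011, -0.001], [-0.017, 0.011, 0.003], [-0.017, 0.011, 0.004]]
```

The fingers shut above the stone. In this picture the tips are at z≈0.045, with the commanded TCP at 0.026. So the tips stand about 17 mm behind the reported TCP (27 mm when open), not 17 mm ahead as documented. From here I'll use the measured offset: open first, then go down a further 40 mm, feeling for contact.

>>> step_arm:
  newtons: 40
  series:
    - [[0, 0, 0, 0, 0, 0.001, -1], [0, 0, 0, 0, 0, 0, -1], [0, 0, 0, 0, 0, 0, -1], [0, 0, 0, 0, 0, 0, -1], [0, 0, 0, 0, 0, 0, -1], [0, 0, 0, 0, 0, 0, -1], [0, 0, 0, 0, 0, 0, -1], [0, 0, 0, 0, 0, 0, -1]]

```text
time_s: 6.75
tcp_pos: [0.4475, 0.2006, 0.0262]
eef_rot: [-1.442, 1.039, 1.442]
force: [0.1, 0.3, 0.1]
width: 0.0857
```

>>> step_arm:
  series:
    - [[0, 0, 0, 0.01, 0, 0, -1], [0, 0, 0, 0.01, 0, 0, -1], [0, 0, 0, 0, 0, 0, -1], [0, 0, 0, 0, 0, 0, -1]]

```text
time_s: 7.15
tcp_pos: [0.4466, 0.2004, 0.0053]
eef_rot: [-1.442, 1.041, 1.444]
force: [-0.3, -0.8, 0.6]
width: 0.0857
```

Run:
```python
from h import *
from station import *
o=get_obs();print(o["tcp_pos"],o["force"],o["width"])
d=get_image("wrist");cv2.imwrite("pics/wrist4.png",d["img"][:,:,::-1])
P=cloud(d)
M=tool(o);T=(P-o["tcp_pos"])@M
for c in (190,205,450,435):
  for r in (312,320,340,360): print(c,r,P[r,c].round(3),T[r,c].round(3))
```

```text
[0.4466334  0.20039039 0.00534423] [-0.28978161 -0.82152807  0.56686574] 0.08568228185825388
190 312 [0.451 0.153 0.037] [-0.031  0.011 -0.046]
190 320 [0.45  0.155 0.043] [-0.038  0.011 -0.044]
190 340 [0.453 0.158 0.049] [-0.044  0.007 -0.042]
190 360 [0.459 0.16  0.051] [-0.046  0.001 -0.042]
205 312 [ 0.472  0.154 -0.001] [ 0.006 -0.009 -0.052]
205 320 [ 0.477  0.154 -0.001] [ 0.007 -0.014 -0.053]
205 340 [0.461 0.161 0.035] [-0.03  -0.001 -0.042]
205 360 [0.47  0.163 0.036] [-0.031 -0.01  -0.043]
450 312 [0.421 0.243 0.036] [-0.031  0.011  0.049]
450 320 [0.421 0.242 0.042] [-0.037  0.011  0.047]
450 340 [0.423 0.238 0.055] [-0.049  0.011  0.043]
450 360 [0.428 0.24  0.057] [-0.051  0.005  0.043]
435 312 [0.422 0.238 0.037] [-0.032  0.011  0.043]
435 320 [0.425 0.239 0.037] [-0.032  0.008  0.043]
435 340 [0.431 0.241 0.041] [-0.035  0.002  0.043]
435 360 [0.438 0.243 0.043] [-0.037 -0.005  0.043]
```

View pics/wrist4.png

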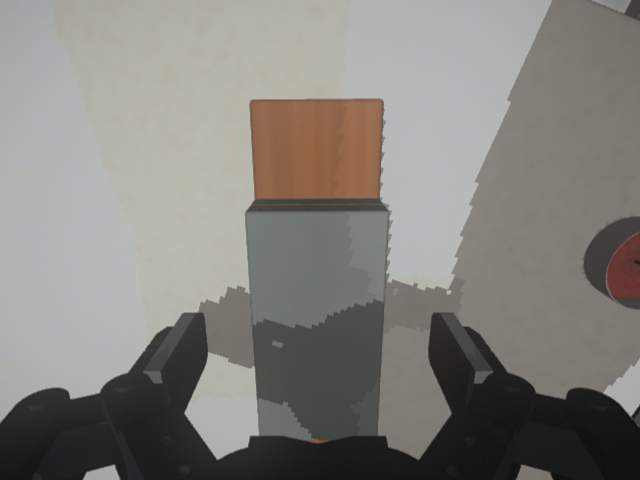

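>>> step_arm:
  newtons: 40
  series:
    - [[0, 0, 0, 0.007, 0, 0, -1], [0, 0, 0, 0.007, 0, 0, -1], [0, 0, 0, 0.006, 0, 0, -1], [0, 0, 0, 0, 0, 0, -1], [0, 0, 0, 0, 0, 0, 0.2], [0, 0, 0, 0, 0, 0, 0.2], [0, 0, 0, 0, 0, 0, 0.4], [0, 0, 0, 0, 0, 0, 0.6], [0, 0, 0, 0, 0, 0, 1], [0, 0, 0, 0, 0, 0, 1]]

```text
time_s: 8.2
tcp_pos: [0.448, 0.2008, -0.0134]
eef_rot: [-1.443, 1.038, 1.442]
force: [-0.2, 0.1, 2.6]
width: 0.0494
```

Run:
```python
from h import *
from station import *
o=get_obs();print(o["time_s"],o["tcp_pos"],o["force"],o["width"])
d=get_image("wrist");cv2.imwrite("pics/wrist5.png",d["img"][:,:,::-1])
```

```text
8.2 [ 0.44804596  0.20076321 -0.01338446] [-0.22481072  0.12450632  2.55689217] 0.049351512128095854
```

View pics/wrist5.png

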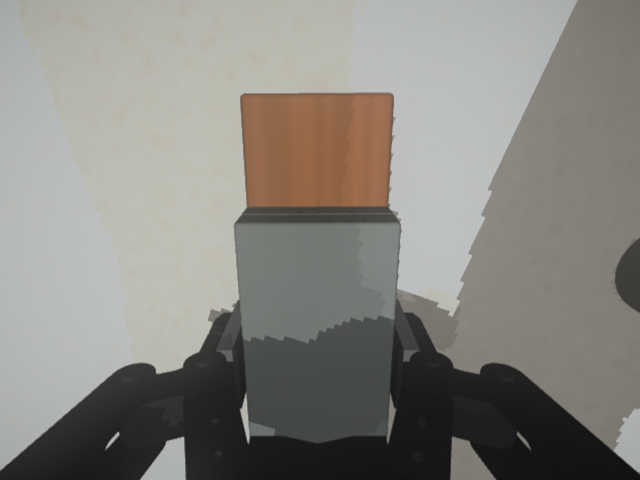

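>>> step_arm:
  series:
    - [[0, 0, 0, -0.008, 0, 0, 1], [0, 0, 0, -0.016, 0, 0, 1], [0, 0, 0, -0.016, 0, 0, 1], [0, 0, 0, -0.016, 0, 0, 1], [0, 0, 0, -0.014, 0, 0, 1], [0, 0, 0, 0, 0, 0, 1]]

```text
time_s: 8.85
tcp_pos: [0.4488, 0.2011, 0.058]
eef_rot: [-1.444, 1.036, 1.44]
force: [-0.3, -0.5, -1.3]
width: 0.0493
```

>>> step_arm:
  series:
    - [[-0.14, 0, 0, 0, 0, 0, 1], [-0.14, 0, 0, 0, 0, 0, 1], [-0.14, 0, 0, 0, 0, 0, 1], [-0.14, 0, 0, 0, 0, 0, 1], [-0.14, 0, 0, 0, 0, 0, 1], [-0.14, 0, 0, 0, 0, 0, 1], [-0.14, 0, 0, 0, 0, 0, 1], [-0.14, 0, 0, 0, 0, 0, 1], [-0.14, 0, 0, 0, 0, 0, 1], [-0.138, 0, 0, 0, 0, 0, 1]]

```text
time_s: 9.85
tcp_pos: [0.4462, 0.2003, 0.0551]
eef_rot: [2.138, 0.166, -2.143]
force: [0.5, -1.3, -2.1]
width: 0.0494
```

>>> step_arm:
  series:
    - [[0, 0, 0, 0, 0, 0, 1], [0, 0, 0, 0, 0, 0, 1]]

```text
time_s: 10.05
tcp_pos: [0.4467, 0.2004, 0.0555]
eef_rot: [2.144, 0.157, -2.147]
force: [-0.2, -0.6, -2.5]
width: 0.0493
```

Run:
```python
from h import *
from station import *
o=get_obs();print(o["time_s"],o["tcp_pos"],o["force"],o["moment"],o["width"],o["qpos"]);print(to(o,[.4461,-.1283,.056],188.7))
```

```text
10.05 [0.44672283 0.20044134 0.05549528] [-0.24580975 -0.62462982 -2.51029712] [-0.01554559 -0.04808977  0.02678909] 0.04925550304509203 [ 2.89610839e-01  1.86385003e-01 -5.12862225e-01  8.73096384e-01
  6.26499902e-05 -1.42768271e+00]
(array([-0.0004,  0.3251,  0.0486]), 'turn x rad(+alt)', -0.0053, 'cur zang', -171.61, 'tilt', array([-1.5e-03, -4.0e-04, -1.0e+00]))
```

>>> step_arm:
  series:
    - [[-0.005, 0, 0, 0, 0.01, 0.0015, 1], [0, 0, 0, 0, 0.034, 0.005, 1], [0, 0, 0, 0, 0.04, 0.006, 1], [0, 0, 0, 0, 0.04, 0.006, 1], [0, 0, 0, 0, 0.04, 0.006, 1], [0, 0, 0, 0, 0.04, 0.006, 1], [0, 0, 0, 0, 0.04, 0.006, 1], [0, 0, 0, 0, 0.04, 0.006, 1], [0, 0, 0, 0, 0.03, 0.0045, 1], [0, 0, 0, 0, 0.011, 0.0016, 1]]

```text
time_s: 11.05
tcp_pos: [0.4495, -0.1312, 0.0565]
eef_rot: [2.144, 0.159, -2.142]
force: [-0.3, -0.0, -1.7]
width: 0.0491
```

>>> step_arm:
  series:
    - [[0, 0, 0, 0, 0, 0, 1], [0, 0, 0, 0, 0, 0, 1], [0, 0, 0, 0, 0, 0, 1]]

```text
time_s: 11.35
tcp_pos: [0.4488, -0.1266, 0.0559]
eef_rot: [2.14, 0.168, -2.142]
force: [0.0, -0.2, -1.5]
width: 0.0495
```

Run:
```python
from h import *
from station import *
o=get_obs();print(o["time_s"],o["tcp_pos"],o["force"],o["moment"],o["width"]);print(to(o,[.4461,-.1283,.010],188.7))
d=get_image("wrist");cv2.imwrite("pics/wrist6.png",d["img"][:,:,::-1]);pickle.dump(d,open("wrist6.pkl","wb"))
d=get_image("side");cv2.imwrite("pics/side6.png",cv2.resize(d["img"][230:380,200:400,::-1],None,fx=4,fy=4,interpolation=2));pickle.dump(d,open("side6.pkl","wb"))
```

```text
11.35 [ 0.44880648 -0.12661448  0.05593027] [ 0.01166705 -0.1981423  -1.50284821] [-0.04874693  0.01738561 -0.00734699] 0.049542540529489774
(array([0.0459, 0.0013, 0.0029]), 'turn x rad(+alt)', 0.0038, 'cur zang', -171.08, 'tilt', array([-1.e-03,  9.e-04, -1.e+00]))
```

View pics/wrist6.png

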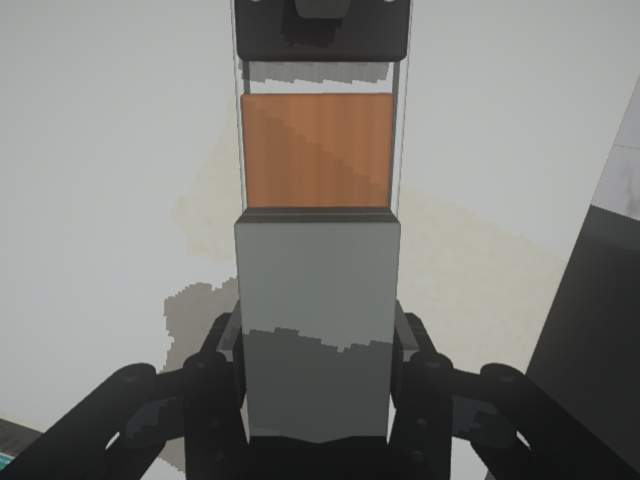

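View pics/side6.png

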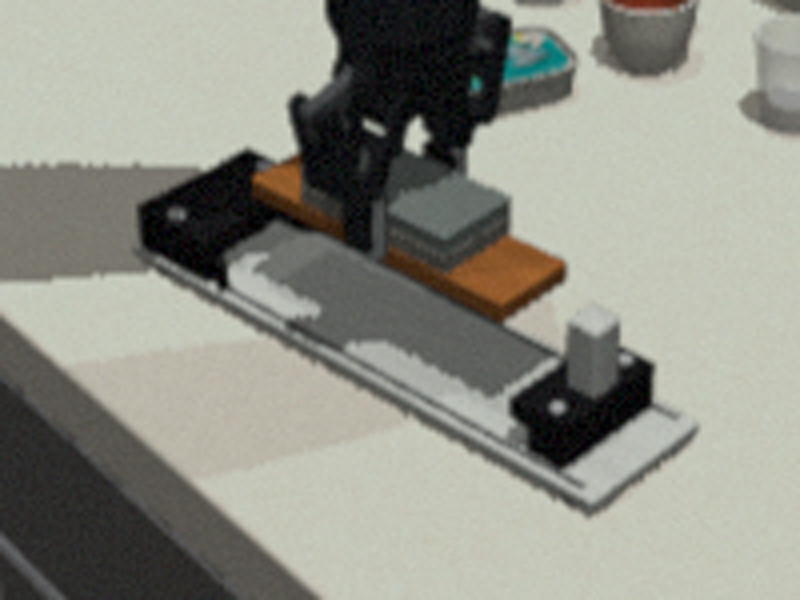

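Run:
```python
from h import *
from station import *
o=get_obs();M=tool(o)
d=pickle.load(open("wrist6.pkl","rb"));g=d["img"].max(2);P=cloud(d)
for r in(30,40,50):
    c=np.where((g[r]<75)&(np.arange(640)>200)&(np.arange(640)<440))[0];q=ray(d,[(c[0],r),(c[-1]+1,r)],.040);t=(q-o["tcp_pos"])@M;print("jaw",r,c[0],c[-1],t.round(4).tolist(),t.mean(0))
hs=cv2.cvtColor(d["img"],cv2.COLOR_RGB2HSV)
for r in(110,150,190):
    c=np.where((hs[r,:,0]<20)&(hs[r,:,1]>90)&(np.arange(640)>200)&(np.arange(640)<440))[0];q=ray(d,[(c[0],r),(c[-1]+1,r)],.0813);t=(q-o["tcp_pos"])@M;print("toe",r,c[0],c[-1],t.round(4).tolist())
# toe end
col=np.where((hs[:,318,0]<20)&(hs[:,318,1]>90))[0];print("toe end",(ray(d,(318,col[0]),.0813)-o["tcp_pos"])@M)
jr=np.where(g[:,318]<75)[0];jr=jr[jr<100];print("jaw lip end",jr[-1],(ray(d,(318,jr[-1]),.027)-o["tcp_pos"])@M,(ray(d,(318,jr[-1]),.04)-o["tcp_pos"])@M)
```

```text
jaw 30 236 407 [[0.016, 0.1108, -0.0321], [0.016, 0.1109, 0.0366]] [0.01597535 0.1108734  0.00223046]
jaw 40 237 406 [[0.016, 0.1072, -0.0319], [0.016, 0.1073, 0.0364]] [0.01597746 0.10728133 0.0022467 ]
jaw 50 237 406 [[0.016, 0.1036, -0.0322], [0.016, 0.1037, 0.0367]] [0.01597961 0.10363655 0.00226338]
toe 110 242 392 [[-0.0253, 0.0803, -0.0239], [-0.0253, 0.0804, 0.0248]]
toe 150 244 390 [[-0.0253, 0.0677, -0.024], [-0.0253, 0.0678, 0.0249]]
toe 190 247 388 [[-0.0253, 0.0543, -0.0238], [-0.0253, 0.0543, 0.025]]
toe end [[-0.02531038  0.08518179  0.00058862]]
jaw lip end 61 [[0.02898035 0.10106585 0.00066016]] [[0.01598122 0.09956318 0.00064003]]
```

>>> step_arm:
  series:
    - [[0.004, 0, 0, 0.01, 0, 0.0023, 1], [0, 0, 0, 0.014, 0, 0, 1], [0, 0, 0, 0.014, 0, 0, 1], [0, 0, 0, 0.01, 0, 0, 1], [0, 0, 0, 0.004, 0, 0, 1], [0, 0, 0, 0, 0, 0, 1], [0, 0, 0, 0, 0, 0, 1]]

```text
time_s: 12.15
tcp_pos: [0.4475, -0.1284, 0.0044]
eef_rot: [2.143, 0.161, -2.143]
force: [0.7, 0.7, -1.9]
width: 0.0492
```

>>> step_arm:
  series:
    - [[0, 0, 0, 0.001, 0, 0, 1], [0, 0, 0, 0.001, 0, 0, 1], [0, 0, 0, 0.001, 0, 0, 1], [0, 0, 0, 0, 0, 0, 1], [0, 0, 0, 0, 0, 0, 1]]

```text
time_s: 12.65
tcp_pos: [0.4471, -0.1283, 0.0013]
eef_rot: [2.143, 0.161, -2.143]
force: [0.7, -0.8, -2.1]
width: 0.0494
```

Run:
```python
from h import *
from station import *
o=get_obs();print(o["time_s"],o["tcp_pos"],o["force"],o["moment"],o["width"]);print(to(o,[.4461,-.1283,-.0014],188.7))
```

```text
12.65 [ 0.44713896 -0.12832162  0.00125274] [ 0.65451225 -0.75969215 -2.10071646] [ 0.00327361 -0.03398614 -0.02998158] 0.04941404423751297
(array([ 0.0027, -0.0002,  0.001 ]), 'turn x rad(+alt)', -0.0015, 'cur zang', -171.38, 'tilt', array([ 0., -0., -1.]))
```

>>> step_arm:
  series:
    - [[0, 0, 0, 0.001, 0, 0.0005, 1], [0, 0, 0, 0.001, 0, 0, 1], [0, 0, 0, 0, 0, 0, 1], [0, 0, 0, 0, 0, 0, 1]]

```text
time_s: 13.05
tcp_pos: [0.4466, -0.1283, -0.0009]
eef_rot: [2.143, 0.162, -2.143]
force: [-0.2, 0.5, -2.2]
width: 0.0494
```

>>> step_arm:
  series:
    - [[0, 0, 0, 0.0005, 0, 0, 1], [0, 0, 0, 0, 0, 0, 1], [0, 0, 0, 0, 0, 0, 1]]

```text
time_s: 13.35
tcp_pos: [0.4467, -0.1284, -0.0013]
eef_rot: [2.143, 0.161, -2.143]
force: [-0.1, -0.6, -1.5]
width: 0.0496
```

>>> step_arm:
  series:
    - [[0, 0, 0, 0.0005, 0, 0, 1], [0, 0, 0, 0, 0, 0, 1], [0, 0, 0, 0, 0, 0, 1]]

```text
time_s: 13.65
tcp_pos: [0.4467, -0.1284, -0.0014]
eef_rot: [2.143, 0.161, -2.143]
force: [-2.6, 0.1, 4.1]
width: 0.0493
```

>>> step_arm:
  series:
    - [[0, 0, 0, -0.0004, 0, 0, 1], [0, 0, 0, 0, -0.002, 0, 1], [0, 0, 0, 0, -0.003, 0, 1], [0, 0, 0, 0, -0.003, 0, 1], [0, 0, 0, 0, -0.002, 0, 1], [0, 0, 0, 0, 0, 0, 1]]

```text
time_s: 14.25
tcp_pos: [0.4452, -0.118, -0.0014]
eef_rot: [2.144, 0.163, -2.143]
force: [0.9, 0.6, -0.3]
width: 0.0496
```

>>> step_arm:
  series:
    - [[0, 0, 0, 0, -0.002, 0, 1], [0, 0, 0, 0, -0.002, 0, 1], [0, 0, 0, 0, -0.002, 0, 1], [0, 0, 0, 0, -0.002, 0, 1], [0, 0, 0, 0, -0.002, 0, 1], [0, 0, 0, 0, 0, 0, 1]]

```text
time_s: 14.85
tcp_pos: [0.4436, -0.1082, -0.0014]
eef_rot: [2.143, 0.162, -2.143]
force: [0.4, 0.0, 0.4]
width: 0.0492
```

Run:
```python
from h import *
from station import *
o=get_obs();print(o["time_s"],o["tcp_pos"],(o["force"]@tool(o)).round(2),o["moment"],o["width"])
s=(o["tcp_pos"][:2]-[.4295,-.0196])@[-.1513,.9885];l=(o["tcp_pos"][:2]-[.4295,-.0196])@[-.9885,-.1513];print("s,l",s,l)
d=get_image("side");cv2.imwrite("pics/side7.png",cv2.resize(d["img"][230:380,200:400,::-1],None,fx=4,fy=4,interpolation=2))
```

```text
14.85 [ 0.44357766 -0.10817533 -0.00136667] [-0.39  0.02 -0.43] [ 0.13263827 -0.04201115  0.00421401] 0.049242435428086706
s,l -0.08968666759912935 -0.0005143142820938909
```

View pics/side7.png

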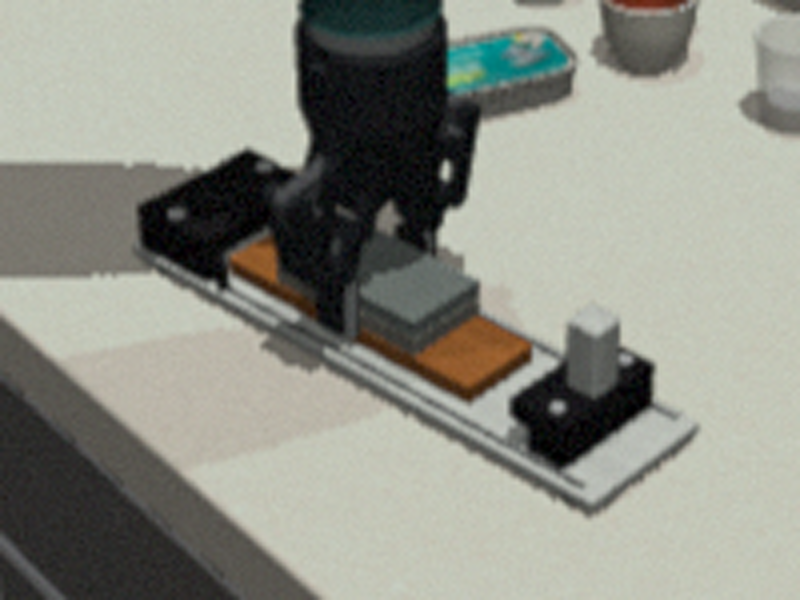

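>>> step_arm:
  series:
    - [[0, 0, 0, 0, -0.001, 0, 1], [0, 0, 0, 0, -0.001, 0, 1], [0, 0, 0, 0, -0.001, 0, 1], [0, 0, 0, 0, -0.001, 0, 1], [0, 0, 0, 0, -0.001, 0, 1], [0, 0, 0, 0, 0, 0, 1]]

```text
time_s: 15.5
tcp_pos: [0.4429, -0.1035, -0.0014]
eef_rot: [2.143, 0.162, -2.143]
force: [0.7, -1.0, -0.4]
width: 0.0498
```

>>> step_arm:
  series:
    - [[0, 0, 0, 0, -0.001, 0, 1], [0, 0, 0, 0, -0.001, 0, 1], [0, 0, 0, 0, -0.001, 0, 1], [0, 0, 0, 0, -0.001, 0, 1], [0, 0, 0, 0, -0.001, 0, 1], [0, 0, 0, 0, 0, 0, 1]]

```text
time_s: 16.1
tcp_pos: [0.4421, -0.0985, -0.0014]
eef_rot: [2.143, 0.162, -2.143]
force: [-0.3, -0.5, -0.9]
width: 0.0496
```

>>> step_arm:
  series:
    - [[0, 0, 0, 0, -0.001, 0, 1], [0, 0, 0, 0, -0.001, 0, 1], [0, 0, 0, 0, 0, 0, 1]]

```text
time_s: 16.4
tcp_pos: [0.4418, -0.0966, -0.0014]
eef_rot: [2.143, 0.162, -2.143]
force: [0.9, -0.4, -1.2]
width: 0.0499
```

>>> step_arm:
  series:
    - [[0, 0, 0, 0, -0.001, 0, 1], [0, 0, 0, 0, -0.001, 0, 1], [0, 0, 0, 0, 0, 0, 1]]

```text
time_s: 16.7
tcp_pos: [0.4415, -0.0946, -0.0014]
eef_rot: [2.143, 0.162, -2.143]
force: [0.5, 0.3, -0.4]
width: 0.0496
```

>>> step_arm:
  series:
    - [[0, 0, 0, 0, -0.001, 0, 1], [0, 0, 0, 0, -0.001, 0, 1], [0, 0, 0, 0, 0, 0, 1]]

```text
time_s: 17.0
tcp_pos: [0.4414, -0.0935, -0.0012]
eef_rot: [2.142, 0.159, -2.143]
force: [-0.9, -3.8, -0.5]
width: 0.0497
```

>>> step_arm:
  series:
    - [[0, 0, 0, 0, -0.001, 0, 1], [0, 0, 0, 0, -0.001, 0, 1], [0, 0, 0, 0, 0, 0, 1]]

```text
time_s: 17.3
tcp_pos: [0.4411, -0.0912, -0.0013]
eef_rot: [2.143, 0.16, -2.143]
force: [0.4, -5.8, -1.0]
width: 0.0495
```

>>> step_arm:
  series:
    - [[0, 0, 0, 0, -0.001, 0, 1], [0, 0, 0, 0, -0.001, 0, 1], [0, 0, 0, 0, 0, 0, 1]]

```text
time_s: 17.6
tcp_pos: [0.4409, -0.0898, -0.0012]
eef_rot: [2.142, 0.159, -2.142]
force: [-1.8, -7.0, 0.2]
width: 0.0495
```

>>> step_arm:
  series:
    - [[0, 0, 0, 0, 0.001, 0, 1], [0, 0, 0, 0, 0.001, 0, 1], [0, 0, 0, 0, 0.0008, 0, 1], [0, 0, 0, 0, 0, 0, 1], [0, 0, 0, 0, 0, 0, 1]]

```text
time_s: 18.1
tcp_pos: [0.4411, -0.0916, -0.0014]
eef_rot: [2.143, 0.162, -2.143]
force: [0.6, -3.4, -1.2]
width: 0.0493
```

Run:
```python
from h import *
from station import *
o=get_obs();print(o["time_s"],o["tcp_pos"],(o["force"]@tool(o)).round(2),o["moment"],o["width"])
```

```text
18.1 [ 0.44112774 -0.09155738 -0.00139419] [ 1.16  3.44 -0.04] [-0.75674312 -0.04191697  0.0178455 ] 0.04934744905667408
```

>>> step_arm:
  series:
    - [[0, 0, 0, 0, 0.001, 0, 1], [0, 0, 0, 0, 0, 0, 1], [0, 0, 0, 0, 0, 0, 0.0], [0, 0, 0, 0, 0, 0, -0.4], [0, 0, 0, 0, 0, 0, -0.6], [0, 0, 0, 0, 0, 0, -0.6], [0, 0, 0, 0, 0, 0, -0.6]]

```text
time_s: 18.8
tcp_pos: [0.4411, -0.0922, -0.0015]
eef_rot: [2.143, 0.163, -2.144]
force: [0.7, 1.0, 0.3]
width: 0.0682
```

>>> step_arm:
  series:
    - [[0, 0, 0, -0.01, 0, 0, -0.6], [0, 0, 0, -0.03, 0, 0, -0.6], [0, 0, 0, -0.04, 0, 0, -0.6], [0, 0, 0, -0.04, 0, 0, -0.6], [0, 0, 0, -0.02, 0, 0, -0.6], [0, 0, 0, 0, 0, 0, -0.6], [0, 0, 0, 0, 0, 0, -0.6]]

```text
time_s: 19.5
tcp_pos: [0.4414, -0.0926, 0.1392]
eef_rot: [2.144, 0.161, -2.142]
force: [0.3, 0.1, -0.1]
width: 0.0688
```

Run:
```python
from h import *
from station import *
o=get_obs();print(o["time_s"],o["tcp_pos"],o["force"],o["width"],o["qpos"]);print(to(o,[.464,-.2475,.14],188.7))
d=get_image("wrist");cv2.imwrite("pics/wrist8.png",d["img"][:,:,::-1]);pickle.dump(d,open("wrist8.pkl","wb"))
d=get_image("side");cv2.imwrite("pics/side8.png",cv2.resize(d["img"][230:380,200:400,::-1],None,fx=4,fy=4,interpolation=2))
```

```text
19.5 [ 0.44143608 -0.09258156  0.13922935] [ 0.31439741  0.06242389 -0.11902959] 0.06876230185206643 [-3.50321170e-01  2.34362624e-02 -4.94297661e-01  1.05173074e+00
  1.37922448e-04 -2.07157980e+00]
(array([-0.0007,  0.1566,  0.0009]), 'turn x rad(+alt)', -0.0014, 'cur zang', -171.38, 'tilt', array([ 1.3e-03, -3.0e-04, -1.0e+00]))
```

View pics/wrist8.png

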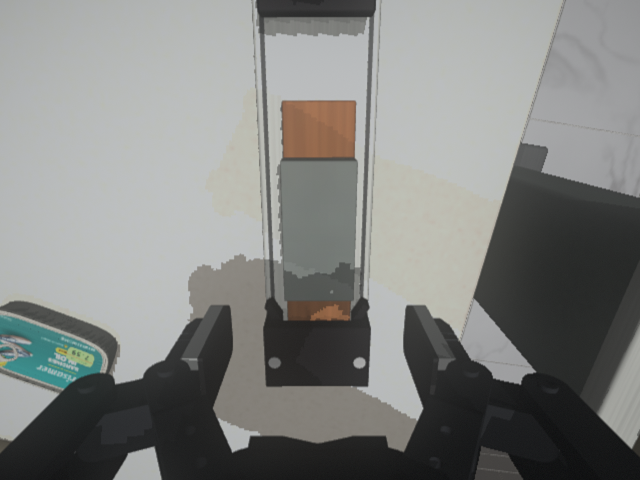

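View pics/side8.png

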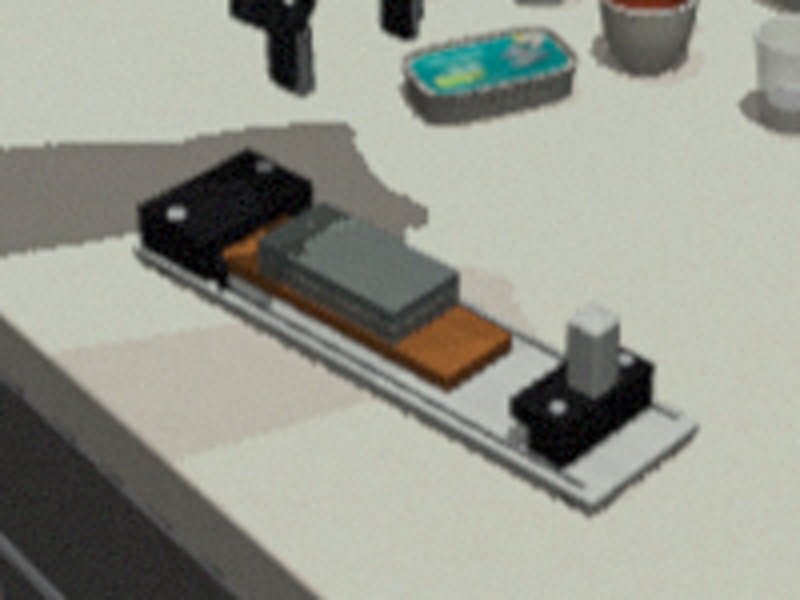

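>>> step_arm:
  series:
    - [[0, 0, 0, 0, 0.025, 0.001, -0.6], [0, 0, 0, 0, 0.045, 0, -0.6], [0, 0, 0, 0, 0.045, 0, -0.6], [0, 0, 0, 0, 0.03, 0, -0.6], [0, 0, 0, 0, 0.0125, 0, -0.6], [0, 0, 0, 0, 0, 0, -0.6], [0, 0, 0, 0, 0, 0, -0.6]]

```text
time_s: 20.3
tcp_pos: [0.4627, -0.2469, 0.1374]
eef_rot: [2.142, 0.165, -2.147]
force: [-0.2, -0.1, 0.2]
width: 0.0684
```

Run:
```python
from h import *
from station import *
o=get_obs();print(o["time_s"],o["tcp_pos"],o["force"],o["width"],o["qpos"]);print(to(o,[.464,-.2475,.03],188.7))
d=get_image("side");cv2.imwrite("pics/side9.png",cv2.resize(d["img"][200:380,200:440,::-1],None,fx=3.3,fy=3.3,interpolation=2))
```

```text
20.3 [ 0.46272588 -0.2469417   0.13744666] [-0.2259954  -0.12242335  0.21462987] 0.06843397221615602 [-6.13864785e-01  1.58100754e-01 -3.48346390e-01  1.06775962e+00
  6.11771527e-04 -2.33526047e+00]
(array([ 0.1074,  0.001 , -0.0014]), 'turn x rad(+alt)', -0.0012, 'cur zang', -171.37, 'tilt', array([-0.0024,  0.0025, -1.    ]))
```

View pics/side9.png

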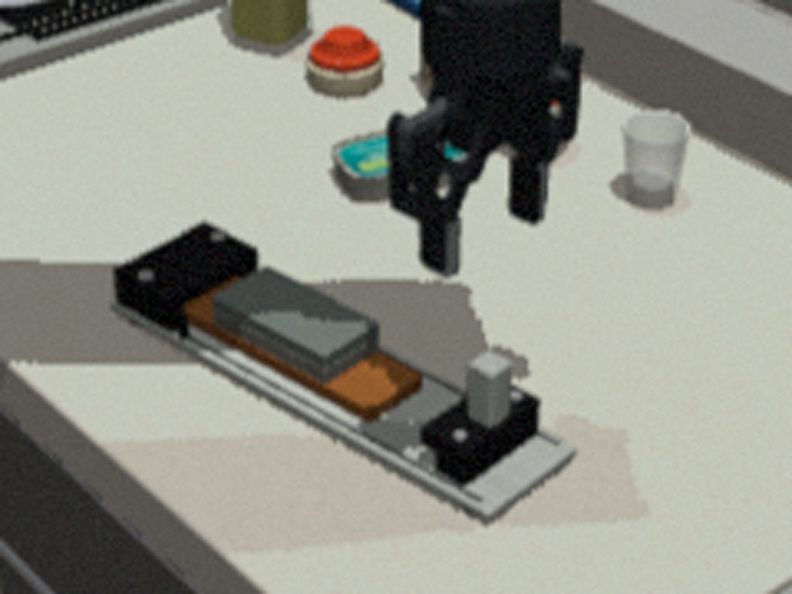

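Gripper hangs above the post (post at ~(488,390) in the crop), high and clear. Descend and grip the post.

>>> step_arm:
  newtons: 50
  series:
    - [[0, 0, 0, 0.01, 0, -0.001, -0.6], [0, 0, 0, 0.025, 0, 0, -0.6], [0, 0, 0, 0.03, 0, 0, -0.6], [0, 0, 0, 0.025, 0, 0, -0.6], [0, 0, 0, 0.0145, 0, 0, -0.6], [0, 0, 0, 0, 0, 0, -0.6], [0, 0, 0, 0, 0, 0, 0.2], [0, 0, 0, 0, 0, 0, 0.4], [0, 0, 0, 0, 0, 0, 0.6], [0, 0, 0, 0, 0, 0, 0.6]]

```text
time_s: 21.35
tcp_pos: [0.4663, -0.2487, 0.0355]
eef_rot: [2.146, 0.161, -2.139]
force: [1.8, 1.2, 2.1]
width: 0.0191
```

>>> step_arm:
  series:
    - [[0, 0, 0, 0, 0, 0, 1], [0, 0, 0, 0, 0, 0, 1], [0, 0, 0, 0, 0, 0, 1]]

```text
time_s: 21.65
tcp_pos: [0.4663, -0.2488, 0.0355]
eef_rot: [2.146, 0.161, -2.139]
force: [1.3, 1.8, 7.0]
width: 0.0193
```

Run:
```python
from h import *
from station import *
o=get_obs();print(o["time_s"],o["tcp_pos"],(o["force"]@tool(o)).round(2),o["width"],o["moment"])
d=get_image("side");cv2.imwrite("pics/side10.png",cv2.resize(d["img"][200:380,200:440,::-1],None,fx=3.3,fy=3.3,interpolation=2))
d=get_image("wrist");cv2.imwrite("pics/wrist10.png",d["img"][:,:,::-1])
```

```text
21.65 [ 0.46634546 -0.24876073  0.03549081] [-6.96 -1.62 -1.58] 0.01934682481386472 [ 0.41156718 -0.12794044  0.06789534]
```

View pics/side10.png

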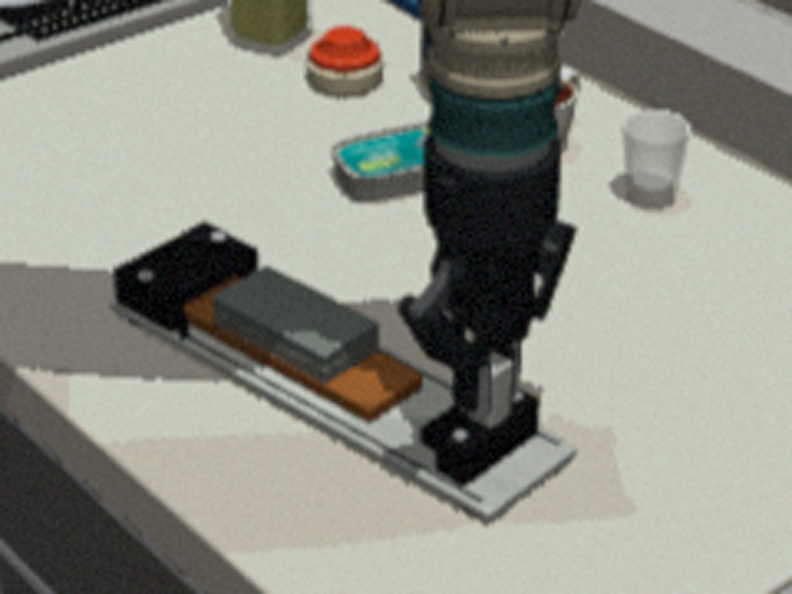

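View pics/wrist10.png

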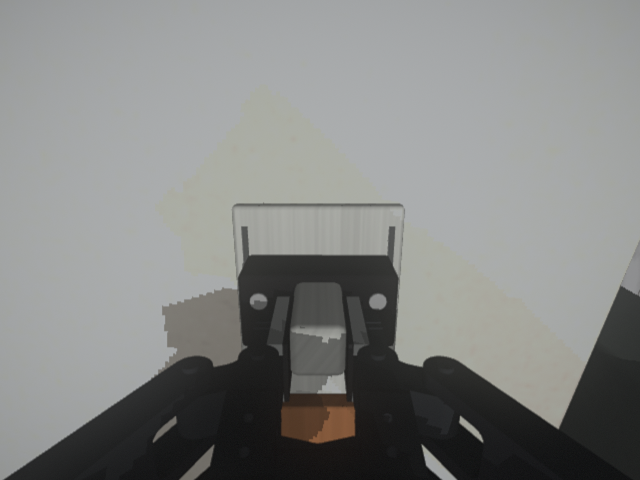

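>>> step_arm:
  series:
    - [[0, 0, 0, -0.0005, 0, 0, 1], [0, 0, 0, 0, -0.002, 0, 1], [0, 0, 0, 0, -0.004, 0, 1], [0, 0, 0, 0, -0.004, 0, 1], [0, 0, 0, 0, -0.004, 0, 1], [0, 0, 0, 0, -0.004, 0, 1]]

```text
time_s: 22.35
tcp_pos: [0.4641, -0.2343, 0.0355]
eef_rot: [2.143, 0.151, -2.137]
force: [3.2, -9.0, -0.9]
width: 0.0192
```

Run:
```python
from h import *
from station import *
o=get_obs();print(o["time_s"],o["tcp_pos"],(o["force"]@tool(o)).round(2),o["width"],o["moment"])
d=pickle.load(open("wrist8.pkl","rb"));hs=cv2.cvtColor(d["img"],cv2.COLOR_RGB2HSV)
m=(hs[...,0]<20)&(hs[...,1]>90);m[:,:270]=0;m[:,370:]=0;m[170:]=0
q=ray(d,np.argwhere(m)[:,::-1],.024)[:,:2]-[.4295,-.0196]
s=q@[-.1513,.9885];l=q@[-.9885,-.1513];print("toe s",s.min(),s.max(),"l",np.percentile(l,1),np.percentile(l,99))
```

```text
22.35 [ 0.46412021 -0.2343138   0.03553855] [ 1.01  9.35 -1.85] 0.01921205286169717 [-1.30688602 -0.55271846  0.13264789]
toe s -0.1609834067881144 -0.12447715809915645 l -0.023692391820366945 0.023750262235055088
```

>>> step_arm:
  series:
    - [[0, 0, 0, 0, -0.004, 0, 1], [0, 0, 0, 0, -0.004, 0, 1], [0, 0, 0, 0, -0.004, 0, 1], [0, 0, 0, 0, -0.004, 0, 1], [0, 0, 0, 0, -0.004, 0, 1], [0, 0, 0, 0, -0.003, 0, 1], [0, 0, 0, 0, -0.002, 0, 1]]

```text
time_s: 23.05
tcp_pos: [0.4603, -0.2094, 0.0355]
eef_rot: [2.143, 0.152, -2.138]
force: [3.0, -7.8, -2.0]
width: 0.0191
```

>>> step_arm:
  series:
    - [[0, 0, 0, 0, -0.002, 0, 1], [0, 0, 0, 0, -0.002, 0, 1], [0, 0, 0, 0, -0.002, 0, 1]]

```text
time_s: 23.35
tcp_pos: [0.4594, -0.2036, 0.0355]
eef_rot: [2.143, 0.151, -2.138]
force: [3.4, -7.2, -0.8]
width: 0.019
```

Run:
```python
from h import *
from station import *
o=get_obs();print(o["time_s"],o["tcp_pos"],(o["force"]@tool(o)).round(2),o["width"],o["moment"],tool(o)[:,1])
d=get_image("side");cv2.imwrite("pics/side11.png",cv2.resize(d["img"][200:380,200:440,::-1],None,fx=3.3,fy=3.3,interpolation=2))
d=get_image("wrist");cv2.imwrite("pics/wrist11.png",d["img"][:,:,::-1])
```

```text
23.35 [ 0.45939414 -0.20358089  0.03552072] [ 0.89  7.61 -2.25] 0.019040718197219274 [-1.31730442 -0.481492    0.12011652] [ 0.14862094 -0.98886158  0.00803706]
```

View pics/side11.png

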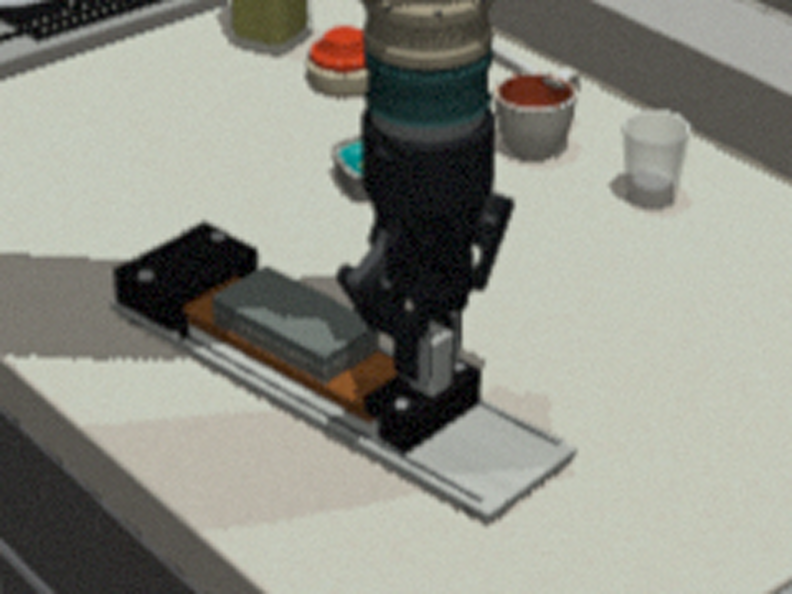

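View pics/wrist11.png

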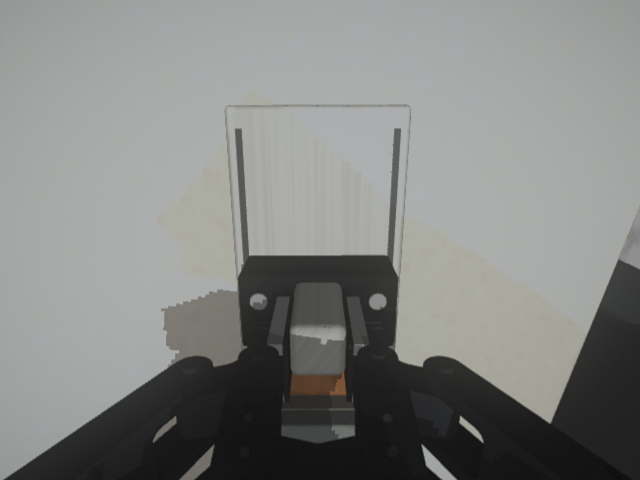

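>>> step_arm:
  series:
    - [[0, 0, 0, 0, -0.002, 0, 1], [0, 0, 0, 0, -0.002, 0, 1], [0, 0, 0, 0, -0.001, 0, 1], [0, 0, 0, 0, -0.001, 0, 1]]

```text
time_s: 23.85
tcp_pos: [0.4585, -0.1976, 0.0355]
eef_rot: [2.143, 0.152, -2.138]
force: [2.5, -8.5, -0.7]
width: 0.0191
```

>>> step_arm:
  series:
    - [[0, 0, 0, 0, -0.001, 0, 1], [0, 0, 0, 0, -0.001, 0, 1]]

```text
time_s: 24.05
tcp_pos: [0.4582, -0.1957, 0.0355]
eef_rot: [2.143, 0.151, -2.138]
force: [3.7, -8.2, -2.5]
width: 0.0188
```

>>> step_arm:
  series:
    - [[0, 0, 0, 0, -0.001, 0, 1], [0, 0, 0, 0, -0.001, 0, 1]]

```text
time_s: 24.25
tcp_pos: [0.4579, -0.1937, 0.0355]
eef_rot: [2.143, 0.152, -2.138]
force: [3.4, -7.2, -0.6]
width: 0.0196
```

>>> step_arm:
  series:
    - [[0, 0, 0, 0, -0.001, 0, 1], [0, 0, 0, 0, -0.001, 0, 1]]

```text
time_s: 24.45
tcp_pos: [0.4576, -0.1917, 0.0355]
eef_rot: [2.143, 0.152, -2.138]
force: [2.8, -8.0, -0.9]
width: 0.0192
```

>>> step_arm:
  series:
    - [[0, 0, 0, 0, -0.001, 0, 1], [0, 0, 0, 0, -0.001, 0, 1]]

```text
time_s: 24.65
tcp_pos: [0.4573, -0.1897, 0.0355]
eef_rot: [2.143, 0.151, -2.138]
force: [4.0, -9.5, -1.7]
width: 0.0192
```

>>> step_arm:
  series:
    - [[0, 0, 0, 0, -0.001, 0, 1]]

```text
time_s: 24.75
tcp_pos: [0.4572, -0.1891, 0.0355]
eef_rot: [2.142, 0.15, -2.138]
force: [3.4, -8.4, -1.1]
width: 0.0193
```

>>> step_arm:
  series:
    - [[0, 0, 0, 0, -0.001, 0, 1]]

```text
time_s: 24.85
tcp_pos: [0.4572, -0.1888, 0.0355]
eef_rot: [2.142, 0.148, -2.137]
force: [2.7, -11.3, -3.0]
width: 0.0195
```

>>> step_arm:
  series:
    - [[0, 0, 0, 0, -0.001, 0, 1]]

```text
time_s: 24.95
tcp_pos: [0.4571, -0.1881, 0.0355]
eef_rot: [2.141, 0.148, -2.137]
force: [3.4, -12.3, -3.6]
width: 0.019
```

>>> step_arm:
  series:
    - [[0, 0, 0, 0, -0.001, 0, 1]]

```text
time_s: 25.05
tcp_pos: [0.4569, -0.1873, 0.0355]
eef_rot: [2.141, 0.147, -2.137]
force: [2.2, -11.7, -3.2]
width: 0.0193
```

>>> step_arm:
  series:
    - [[0, 0, 0, 0, 0, 0, 1]]

```text
time_s: 25.15
tcp_pos: [0.4569, -0.1872, 0.0355]
eef_rot: [2.141, 0.148, -2.137]
force: [2.5, -11.6, -3.7]
width: 0.019
```

>>> step_arm:
  series:
    - [[0, 0, 0, 0, -0.001, 0, 1], [0, 0, 0, 0, 0, 0, 1]]

```text
time_s: 25.35
tcp_pos: [0.4568, -0.1864, 0.0355]
eef_rot: [2.141, 0.147, -2.137]
force: [4.1, -12.8, -2.7]
width: 0.0191
```

Run:
```python
from h import *
from station import *
o=get_obs();print(o["time_s"],o["tcp_pos"],(o["force"]@tool(o)).round(2),o["width"],o["moment"],tool(o).round(4).tolist())
```

```text
25.35 [ 0.45680947 -0.18637104  0.03552912] [ 2.87 13.2  -2.14] 0.019116492648648894 [-1.95021087 -0.51668774  0.16354417] [[0.0029, 0.1479, -0.989], [-0.0111, -0.9889, -0.148], [-0.9999, 0.0114, -0.0013]]
```

>>> step_arm:
  series:
    - [[0, 0, 0, 0, 0.0007, 0, 1], [0, 0, 0, 0, 0, 0, 1], [0, 0, 0, 0, 0, 0, 0.3], [0, 0, 0, 0, 0, 0, 0.0], [0, 0, 0, 0, 0, 0, -0.3], [0, 0, 0, 0, 0, 0, -0.4], [0, 0, 0, 0, 0, 0, -0.4], [0, 0, 0, 0, 0, 0, -0.4]]

```text
time_s: 26.15
tcp_pos: [0.4546, -0.1816, 0.0345]
eef_rot: [2.143, 0.162, -2.143]
force: [-0.2, 0.5, -0.3]
width: 0.0595
```

>>> step_arm:
  series:
    - [[0, 0, 0, -0.01, 0, 0, -0.4], [0, 0, 0, -0.025, 0, 0, -0.4], [0, 0, 0, -0.04, 0, 0, -0.4], [0, 0, 0, -0.04, 0, 0, -0.4], [0, 0, 0, -0.03, 0, 0, -0.4], [0, 0, 0, -0.01, 0, 0, -0.4], [0, 0, 0, 0, 0, 0, -0.4]]

```text
time_s: 26.85
tcp_pos: [0.4561, -0.1825, 0.1918]
eef_rot: [2.146, 0.159, -2.138]
force: [-0.5, -0.3, -0.6]
width: 0.0598
```

Run:
```python
from h import *
from station import *
o=get_obs();print(o["time_s"],o["tcp_pos"],o["force"],o["width"])
d=get_image("wrist");cv2.imwrite("pics/wrist12.png",d["img"][:,:,::-1]);pickle.dump(d,open("wrist12.pkl","wb"))
d=get_image("side");cv2.imwrite("pics/side12.png",cv2.resize(d["img"][200:380,200:440,::-1],None,fx=3.3,fy=3.3,interpolation=2))
d=get_image("scene");cv2.imwrite("pics/scene12.png",d["img"][:,:,::-1])
```

```text
26.85 [ 0.45608792 -0.18248811  0.19180094] [-0.47198476 -0.34865392 -0.60085145] 0.05984061910926353
```

View pics/side12.png

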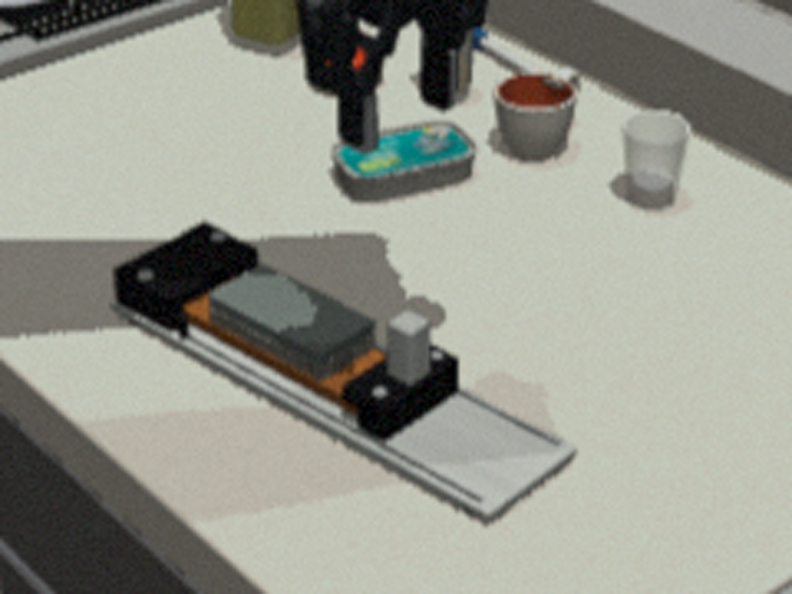

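View pics/wrist12.png

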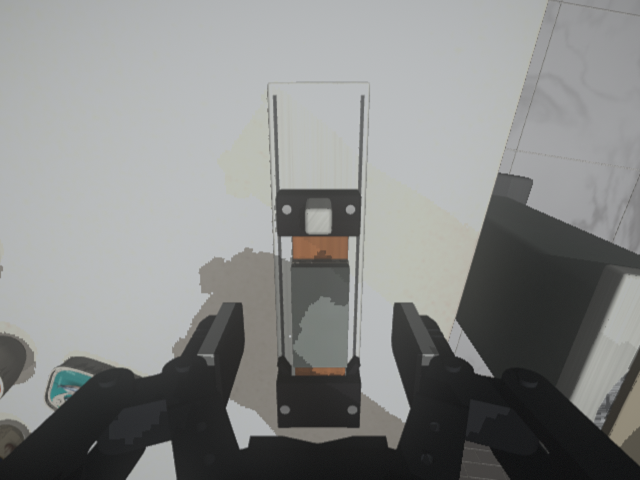

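View pics/scene12.png

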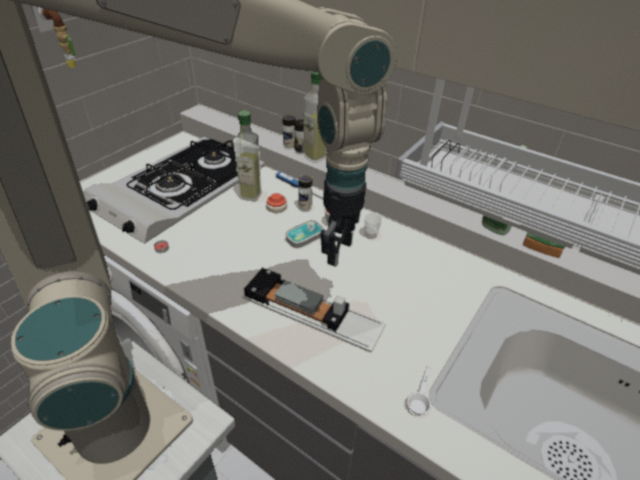

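Run:
```python
from h import *
def meas(n):
    d=pickle.load(open(n,"rb"));hs=cv2.cvtColor(d["img"],cv2.COLOR_RGB2HSV)
    m=(hs[...,0]<20)&(hs[...,1]>90);m[:,:270]=0;m[:,370:]=0;m[:90]=0;m[380:]=0
    k,l,s,c=cv2.connectedComponentsWithStats(m.astype(np.uint8))
    for i in range(1,k):
        if s[i,4]>150:
            q=ray(d,np.argwhere(l==i)[:,::-1],.024)[:,:2]-[.4295,-.0196];t=q@[-.1513,.9885];w=q@[-.9885,-.1513];print(n,"toe s",np.percentile(t,[0.5,99.5]).round(4),"w",np.percentile(w,[1,99]).round(4))
    P=cloud(d);mm=(P[...,2]>.074)&(P[...,2]<.09)&(d["z_map"]>.2);mm[:,:290]=0;mm[:,350:]=0;mm[:150]=0;mm[250:]=0
    if mm.sum()>50:
        q=ray(d,np.argwhere(mm)[:,::-1],.08)[:,:2].mean(0);print("post",q,(q-[.4295,-.0196])@[-.1513,.9885])
    mm=(P[...,2]>.040)&(P[...,2]<.052);mm[:,:270]=0;mm[:,370:]=0;mm[:255]=0;mm[375:]=0
    mm[:150]=0
    q=ray(d,np.argwhere(mm)[:,::-1],.046)[:,:2]-[.4295,-.0196];t=q@[-.1513,.9885];print("stone s",np.percentile(t,[1,99]).round(4),np.median(P[mm],0).round(4))
meas("wrist8.pkl");meas("wrist12.pkl")
```

```text
wrist8.pkl toe s [-0.161  -0.1252] w [-0.0237  0.0238]
wrist8.pkl toe s [-0.013   0.0029] w [-0.0238  0.0241]
stone s [-0.0603  0.0308] [ 0.4354 -0.0604  0.0453]
wrist12.pkl toe s [-0.1419 -0.1212] w [-0.0237  0.0241]
wrist12.pkl toe s [-0.0049  0.0033] w [-0.0233  0.0244]
post [ 0.45689554 -0.18910591] -0.17170153372501518
stone s [-0.1232 -0.0242] [ 0.4408 -0.0952  0.0454]
```

```bash
python3 -c "
from station import *
print(finish_job())"
```

```text
the job is handed in; nothing more can be done
None
```

I clamped the stone in its holder, stone side up, and handed the job in at about 27 s of the 72 s allowed.

**What I did:** I laid the stone on the bed and slid it under the lip. The pad showed up at about 3.8 N, with the toe roughly 12 mm past the lip edge. I backed off slightly and let go of the stone. Then I slid the jaw up by its post; it took about 8 N to move, rising to about 13 N against the stone. I eased the push off, opened the gripper and lifted clear.

**What the last checks showed:**
- **Squeeze:** the stone ended about 4 mm further in than where it first rested against the pad, so the pad is compressed. It may be at or near its hard stop.
- **Jaw contact:** the measured jaw face and the stone's end agree to about 2 mm, which is within the camera error. I did not push back on the jaw afterwards to confirm the clamp.
- **Pad force:** I read 7 N when first feeling for the pad, above the 5 N given for its hard stop but well under the 25 N limit.
- **Surroundings:** the last pictures showed the other things where they were, by eye only. The robot was touching nothing.

**What went wrong or disagreed:**
- **Fingertip position:** the fingertips stand about 17 mm behind the reported TCP when shut and 27–30 mm behind when open. The instructions say 17 mm ahead.
- **First grasp:** because of that, the first grasp closed on air above the stone. I went by the offset measured in the wrist pictures from then on.
- **Post grip:** the gripper stopped about 5 mm higher on the jaw post than commanded. When I opened it to release, the tool jumped forward about 5 mm.

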